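Restock the garnish-tin lane first-in-first-out

ROBOT

A 6-joint arm with a two-finger parallel gripper is mounted at the origin on the work surface. World frame = base frame: x ahead of the robot, y to its left, z up, the work surface at z = 0. Lengths are in m, angles in rad, forces in N, time in s.
With the tool pointing down it reaches from about 0.425 to 0.95 m from the base axis. Payload 3.5 kg.
Tool frame: the origin (TCP) lies midway between the tips of the shut fingers; the grasp point (between the pads) lies 19 mm behind it; z points along the fingers, y is the direction in which the jaws open and shut (so a half turn about z gives the same grasp; the last joint's range is limited). The gripper opens to 85 mm and grips with 20 to 120 N. Pads are 22 mm wide; open, the fingers measure 114 mm over their backs; the gripper's body (76 mm by 85 mm) begins 54 mm behind the grasp point. The pads swing forward as they close: fully open they stand 13 mm farther back than shut.
Start: joints at [-1.325, 0.286, 1.577, -0, 1.279, -0.15], TCP at [0.26, -0.623, 0.231] pointing down, gripper open.
Joint ranges: [-2.77, 2.77], [-0.9, 2.22], [0.21, 2.48], [-1.53, 4.67], [0.24, 2.81], [-2.84, 2.84]. Speed limits (rad/s): [2.79, 2.79, 3.14, 3.14, 3.14, 3.14].

INTERFACE

Orientations are given as a unit quaternion [x, y, z, w].
In Python, from plant import ctrl gives the robot as it stands.
- The arm moves only by the tool apply_moves, never from a script. Its argument "moves" is a list that holds one entry, the list of rows, each a list of 7 numbers: the shift along the tool's x, y, z in m, then the turn, a rotation vector about the tool's x, y, z in degrees, then the gripper's target within -1 to 1 (shut at 1, half-way at 0, fully open at -1). In form: [[[tx, ty, tz, ax, ay, az, hand], ...]]. A call has 1 to 12 rows; each row shifts and turns the pose as measured when the row begins, along the tool's axes as they then stand; what a row does not reach is not made up. A row lasts 1/10 s, in which the tool goes at most 50 mm and 8.59 degrees, less where a joint would pass 70% of its speed; a pose out of reach is approached as far as the arm can. A call with a gripper value outside its range is refused whole. The fingers move at their own pace and stop on an object; "force" is the grip in N (left out, the last holds). Time passes only in rows, so rows that do not move let the fingers close. It gives the time, the measured TCP pose, the force and the opening at its end, in the units of the state.
- ctrl.get_state(): the state, without advancing time (a new reading comes with each control period).
- ctrl.read_camera(name): name is "scene" or "top" or "wrist"; returns the picture (420x560x3 uint8, red, green, blue); there is no depth.
- ctrl.get_calibration(name): a dict with "camera_matrix" (3x3 intrinsics, pixels), "cam_to_world" (4x4, takes a point from camera to world coordinates). Camera axes: x right, y up, looking along -z (the intrinsics and any distortion apply to the point x, -y, -z); pixel columns grow to the right and rows downward; lengths in m; the calibration is good to about 2 mm. A picture is of the moment at which its call begins: read the wrist's pose just before it. get_calibration takes no time and is no camera call; for the wrist camera it gives the pose at the moment of the call.
- ctrl.sign_off(): hands the job in, once; it reports no verdict.
The state is a dict: "time": time; "qpos": joint angles; "dq": joint speeds; "joint_efforts": joint torques, N m; "eef_pos": TCP position; "tcp_rot": TCP orientation; "contact_force": force on the tool from outside, world axes, zero at the start; "wrist_torque": the same for the moment, N m; "opening": opening from 0.0 (shut) to 1.0 (fully open).
Only numpy, scipy, OpenCV 4.12 (cv2) and the standard library are available. Lean on these libraries where they do the work, as an engineer would, in place of code of your own. Each camera call takes 0.05 s, during which the arm holds its last target. There are 200 camera calls.

TASK

Restock the tin lane first-in-first-out. Lift the wooden filler block or blocks out of the front of the lane and set each down flat in its own storage tray (the tray that fits its length), and bring the old tins already in the lane forward to the front lip; only then stand all the new tins from the counter in the lane behind the old ones. Finish by sliding the pusher forward so that the row stands upright and closed up, with no gaps between front lip, tins and pusher, and leave everything else on the counter undisturbed.

Things in the scene. Friction and masses are not known exactly. Their poses are not given: they have to be found in the camera images.
- lane: fixed lane for one row of tins. Origin on its centreline at the inner face of the front lip, at table level; +x runs along the lane from the front lip (nearest the robot) to the back, z up. Floor top at z 4 mm; side rail tops at z 17 mm, 56 mm clear between, 64 mm over the outsides; front lip to z 17 mm, 6 mm thick. Runs to x = 319 mm; holds five tins (250 mm)
- pusher (a joint): pusher sliding in the back of the lane, m: 0 = fully back, grows as it slides forward (lane -x) to 0.165; about 2.5 N friction, stays where left. Its flat front face (50 mm wide, z 6 to 38 mm, 6 mm thick) stands at lane x = 0.266 minus the joint value
- pusher_face (a point): centre of the pusher's front face, 22 mm above table level
- pusher_fin (a point): grip point in the pusher's upright fin, 16 mm behind the front face, 62 mm above table level. The fin is 12 mm thick across the lane, 32 mm long along it and stands from 38 to 74 mm above table level; pinch it across the lane from above and slide it
- old1: old stock, standing in the lane (absent in some starts): squat aluminium pull-ring garnish tin with a white band, 50 mm diameter, 42 mm tall, about 120 g, all tins alike; origin at the centre of its underside, z up
- old2: old stock, standing in the lane (absent in some starts): squat aluminium pull-ring garnish tin with a white band, 50 mm diameter, 42 mm tall, about 120 g, all tins alike; origin at the centre of its underside, z up
- new1: new stock, standing on the counter (absent in some starts): squat aluminium pull-ring garnish tin with a white band, 50 mm diameter, 42 mm tall, about 120 g, all tins alike; origin at the centre of its underside, z up
- new2: new stock, standing on the counter (absent in some starts): squat aluminium pull-ring garnish tin with a white band, 50 mm diameter, 42 mm tall, about 120 g, all tins alike; origin at the centre of its underside, z up
- new3: new stock, standing on the counter (absent in some starts): squat aluminium pull-ring garnish tin with a white band, 50 mm diameter, 42 mm tall, about 120 g, all tins alike; origin at the centre of its underside, z up
- filler_long: long wooden filler block (absent in some starts) in the front of the lane: 66 mm long (its x, along the lane), 44 wide, 28 high, with an upright grip fin on its top middle, 28 mm long (x), 12 thick (y), to 73 mm above its underside; 90 g; origin at the centre of its underside
- filler_short: short wooden filler block (absent in some starts) in the lane: 90 g, like the long one but 34 mm long (x), same 44 mm width, height and fin; origin at the centre of its underside
- tray_long: fixed open grey tray, the long block's own place: inside 76 mm (x) x 54 mm (y), walls 5 mm thick and 18 mm high, floor 5 mm thick; a flat paper card at its robot-side end shows a long black rectangle. Origin at the centre of its underside, at table level
- tray_short: fixed open grey tray, the short block's own place: inside 44 mm (x) x 54 mm (y), otherwise like the long tray; its card shows a short black rectangle. Origin at the centre of its underside
- paper_roll: white till-paper roll, 58 mm diameter, 57 mm tall, standing between the trays; leave it alone; origin at the centre of its underside
- mug: blue mug, 82 mm diameter, 95 mm tall; leave it alone
- wine1: wine bottle, 76 mm diameter, 290 mm tall; leave it alone
- wine2: wine bottle, 76 mm diameter, 290 mm tall; leave it alone
- stapler: black stapler, 140 mm long, about 50 mm tall; leave it alone
- calculator: grey desk calculator, 150 x 100 x 20 mm; leave it alone

How it is judged:
By the outcome, as a careful person would: the job done as asked, in the order asked, and still so for the second after the job is handed in, with the robot touching nothing.
Of filler_long, filler_short only 1 to 2 are there at a start; the rules pass over those that are not, and their reading is None.
Of old1, old2 only 1 to 2 are there at a start; the rules pass over those that are not, and their reading is None.
Of new1, new2, new3 only 2 to 3 are there at a start; the rules pass over those that are not, and their reading is None.
At some moment in a run one of new1, new2, new3 may be knocked a few centimetres aside while the robot is not near it.
It also fails if it takes over 210 s, if anything falls off the work surface, if the arm or the gripper's body presses on something with over 40 N, if the wrist force passes 120 N, or if a joint passes its speed limit or range.

## Working session

There is one attempt and no reset: what is moved stays moved. The work goes in short steps, Python scripts to look and compute and a tool call to move; the robot and the scene stay as the last step left them, time stands still between calls to the robot, and variables do not carry over. Pictures are saved under pics/ and viewed, about 12 in all and at most 16, crops included, and the job is handed in when it is done.

Besides the shell and the picture viewer there is one more tool, called after "Emit:" as name([rows], argument=value, ...), one row to a line, values as JSON. apply_moves: Moves the arm, as the interface text tells. Its arguments: {"type":"object","properties":{"moves":{"type":"array","items":{"type":"array","items":{"type":"array","items":{"type":"number"}}}},"force":{"type":"number"}},"required":["moves"]}

```bash
ls; mkdir -p pics; python3 - <<'E'
from plant import ctrl
import cv2
for n in ("scene","top","wrist"):
    c=ctrl.get_calibration(n); print(n,c)
    im=ctrl.read_camera(n); cv2.imwrite(f"pics/{n}0.png",im[...,::-1])
print(ctrl.get_state())
E
```

```text
pics
scene {'camera_matrix': array([[445.58493591,   0.        , 275.68539145],
       [  0.        , 445.58493591, 219.04528562],
       [  0.        ,   0.        ,   1.        ]]), 'cam_to_world': array([[-0.87118923, -0.32961315,  0.3638468 ,  0.91294959],
       [ 0.49051649, -0.55334403,  0.67320424,  0.91958096],
       [-0.02056451,  0.76496114,  0.64374805,  0.91348209],
       [ 0.        ,  0.        ,  0.        ,  1.        ]])}
top {'camera_matrix': array([[500.10273295,   0.        , 281.62487631],
       [  0.        , 500.10273295, 215.06304986],
       [  0.        ,   0.        ,   1.        ]]), 'cam_to_world': array([[ 0.0179706 ,  0.98017977, -0.19729339,  0.15593484],
       [-0.9998359 ,  0.01716545, -0.00579049,  0.04414971],
       [-0.00228909,  0.19736507,  0.98032739,  1.55342357],
       [ 0.        ,  0.        ,  0.        ,  1.        ]])}
wrist {'camera_matrix': array([[325.01308775,   0.        , 281.66538953],
       [  0.        , 325.01308775, 206.80961844],
       [  0.        ,   0.        ,   1.        ]]), 'cam_to_world': array([[ 3.86492847e
[... 304 characters left out ...]
.00000000e+00]])}
{'time': 0.15, 'qpos': array([-1.32500770e+00,  2.87025686e-01,  1.57784421e+00,  1.00169381e-06,
        1.27862115e+00, -1.49975880e-01]), 'dq': array([-0.00052965, -0.00253038, -0.00557758,  0.00097881,  0.0003254 ,
       -0.00050493]), 'joint_efforts': array([ 1.00029622e-03, -4.06596136e+01, -2.93143845e+01, -1.65148635e-04,
        3.91721871e-03, -1.26871271e-06]), 'eef_pos': array([ 0.26013696, -0.62229848,  0.2302207 ]), 'tcp_rot': array([ 9.80484697e-01,  1.96593126e-01, -4.49760636e-05, -9.48126804e-04]), 'contact_force': array([-0.36950806,  0.14018296,  0.2103201 ]), 'wrist_torque': array([-0.03086208,  0.00979576,  0.0094422 ]), 'opening': 0.9993118559789481}
```

View pics/top0.png

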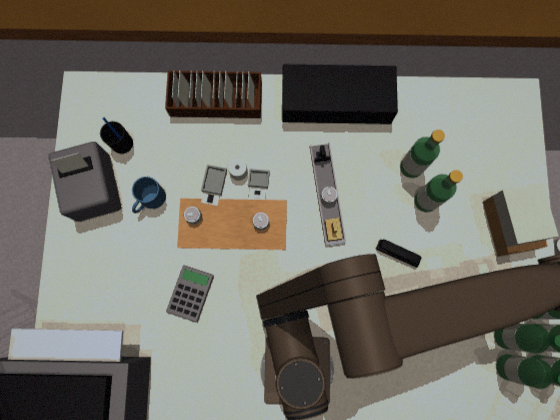

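View pics/scene0.png

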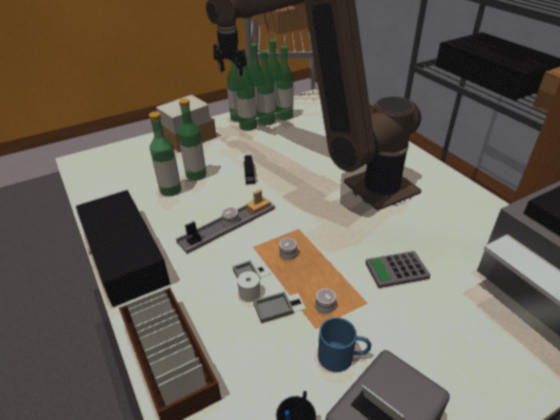

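The top view shows one old tin (329,195) and one filler (334,230) in the lane. The pusher is at (322,153), and two new tins stand on the mat at (192,215) and (261,220). The trays are at (214,180) and (259,180), with the roll at (238,170). Next I'll zoom in.

```bash
cat > h.py <<'E'
from plant import ctrl
import cv2, numpy as np
from scipy.spatial.transform import Rotation as R
def ray(c,u,v):
    K=c["camera_matrix"];T=c["cam_to_world"]
    d=T[:3,:3]@np.array([(u-K[0,2])/K[0,0],-(v-K[1,2])/K[1,1],-1]); return T[:3,3],d
def p2w(c,u,v,z):
    o,d=ray(c,u,v); return o+d*(z-o[2])/d[2]
def w2p(c,p):
    K=c["camera_matrix"];T=c["cam_to_world"]
    q=T[:3,:3].T@(np.asarray(p,float)-T[:3,3]); return np.array([K[0,2]+K[0,0]*q[0]/-q[2],K[1,2]-K[1,1]*q[1]/-q[2]])
def tri(obs):
    A=np.zeros((3,3));b=np.zeros(3)
    for c,u,v in obs:
        o,d=ray(c,u,v);d=d/np.linalg.norm(d);M=np.eye(3)-np.outer(d,d);A+=M;b+=M@o
    return np.linalg.solve(A,b)
def togo(p,yaw=None):
    """shift in tool axes (m) to world point p; turn about tool z (deg) so tool y is at world yaw (deg, mod 180)"""
    s=ctrl.get_state();r=R.from_quat(s["tcp_rot"]);sh=r.inv().apply(np.asarray(p)-s["eef_pos"])
    m=r.as_matrix(); tilt=r.inv().apply([0,0,-1])
    out=[np.round(sh,4), "tilt",np.round(np.degrees(np.cross([0,0,1],tilt)),2)]
    if yaw is not None:
        y=np.degrees(np.arctan2(m[1,1],m[0,1])); out+=["tool z turn",round(-((yaw-y+90)%180-90),2),"yaw",round(y,1)]
    return out
def snap(name,tag):
    c=ctrl.get_calibration(name);im=ctrl.read_camera(name)[...,::-1].copy();cv2.imwrite(f"pics/{tag}.png",im);np.save(f"pics/{tag}.npy",c,allow_pickle=True);return c,im
def cal(tag): return np.load(f"pics/{tag}.npy",allow_pickle=True).item()
E
python3 - <<'E'
from h import *
for n in("top","scene","wrist"): np.save(f"pics/{n}0.npy",ctrl.get_calibration(n),allow_pickle=True)
im=cv2.imread("pics/top0.png"); cv2.imwrite("pics/t0c.png",cv2.resize(im[135:265,170:360],None,fx=4.2,fy=4.2,interpolation=cv2.INTER_CUBIC))
c=cal("top0")
for n,u,v,z in [("front",335,243,.01),("filler",334,230,.03),("old",329,195,.046),("push",322,153,.05),("new",192,215,.042),("new",261,220,.042),("trayL",214,180,.018),("trayS",259,180,.018),("roll",238,170,.057)]: print(n,p2w(c,u,v,z).round(3))
E
```

```text
front [ 0.381 -0.114  0.01 ]
filler [ 0.418 -0.109  0.03 ]
old [ 0.525 -0.093  0.046]
push [ 0.66 -0.07  0.05]
new [0.455 0.329 0.042]
new [0.444 0.116 0.042]
trayL [0.575 0.27  0.018]
trayS [0.577 0.127 0.018]
roll [0.598 0.191 0.057]
```

View pics/t0c.png

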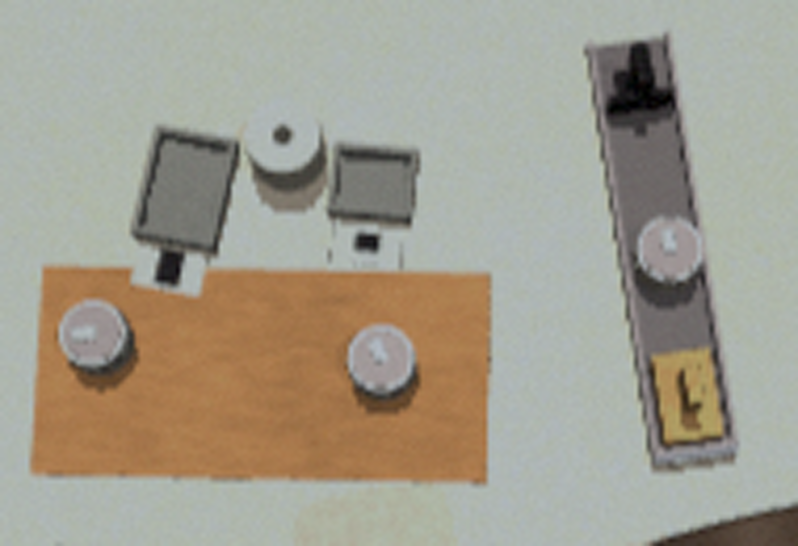

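Emit:
apply_moves([
  [[0,0,-0.045,0,0,0,-1],[0,0,-0.045,0,0,0,-1],[0,0,-0.045,0,0,0,-1],[0,0,-0.045,0,0,0,-1],[0.032,-0.0336,0,0,0,0,-1],[0.032,-0.0336,0,0,0,0,-1],[0.032,-0.0336,0,0,0,0,-1],[0.032,-0.0336,0,0,0,0,-1],[0.032,-0.0336,0,0,0,0,-1],[0.032,-0.0336,0,0,0,0,-1]],
])

```text
time: 1.15
eef_pos: [0.36, -0.3583, 0.412]
tcp_rot: [0.981, 0.192, 0.0, -0.007]
contact_force: [0.9, -0.4, 0.2]
opening: 0.998
```

```bash
python3 - <<'E'
from h import *
print(ctrl.get_state()["eef_pos"],togo([.45,-.11,.25],99))
E
```

```text
[ 0.36002181 -0.35828907  0.41201155] [array([ 0.1763, -0.1939,  0.1653]), 'tilt', array([-0.81, -0.16,  0.  ]), 'tool z turn', np.float64(13.11), 'yaw', np.float64(-67.9)]
```

Emit:
apply_moves([
  [[0.032,-0.035,0,0,0,0,-1],[0.032,-0.035,0,0,0,0,-1],[0.032,-0.035,0,0,0,0,-1],[0.032,-0.035,0,0,0,0,-1],[0.032,-0.035,0,0,0,0,-1],[0,0,0.045,0,0,6.5,-1],[0,0,0.045,0,0,6.5,-1],[0,0,0.045,0,0,0,-1],[0,0,0.02,0,0,0,-1],[0,0,0,0,0,0,-1]],
])

```text
time: 2.15
eef_pos: [0.4451, -0.1155, 0.2556]
tcp_rot: [0.997, 0.081, 0.002, -0.007]
contact_force: [-0.6, 0.7, -0.4]
opening: 0.999
```

```bash
python3 - <<'E'
from h import *
c,im=snap("wrist","w1"); print(ctrl.get_state()["eef_pos"],togo([.45,-.11,.25],99))
cv2.imwrite("pics/w1b.png",cv2.resize(im,None,fx=1.42,fy=1.42))
E
```

```text
[ 0.44557218 -0.11579748  0.25698347] [array([ 0.0053, -0.0049,  0.0071]), 'tilt', array([-0.68, -0.42,  0.  ]), 'tool z turn', np.float64(0.24), 'yaw', np.float64(-80.8)]
```

View pics/w1b.png

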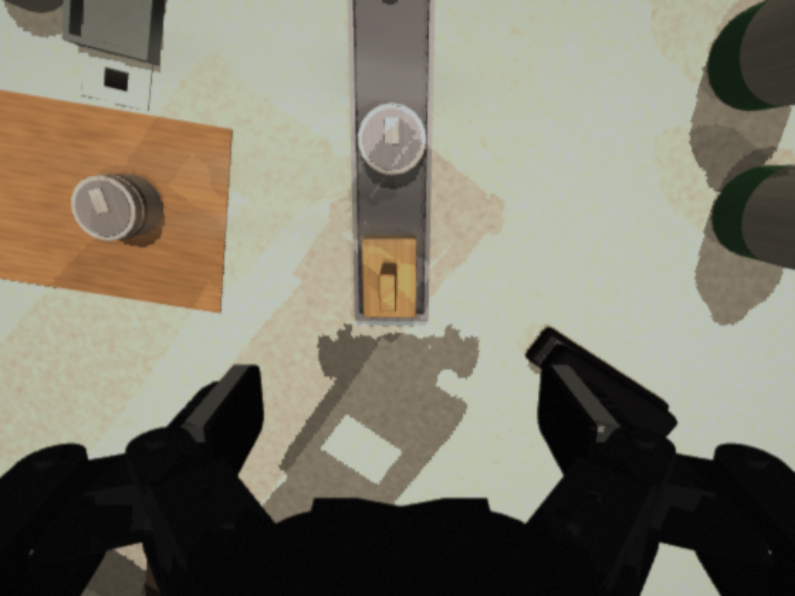

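The wrist view (x1.42) shows the lane, with rails at columns 354 and 430 and the lip at row about 318. The filler's top runs from (362,238) to (416,318) and its fin is at (387,290). The old tin is at (392,138).

```bash
python3 - <<'E'
from h import *
c=cal("w1"); g=lambda u,v,z:p2w(c,u/1.42,v/1.42,z).round(4)
print("fill top corners",[g(u,v,.032) for u,v in((362,238),(415,238),(417,318),(364,318))])
print("fin top",[g(u,v,.077) for u,v in((379,310),(396,310),(380,277),(396,277))])
print("rails L",g(357.5,318,.017),g(354.5,20,.017)," R",g(427,318,.017),g(432,20,.017))
print("lip front",g(357,321,.017),g(427,321,.017))
print("old top",g(392,138,.046), "new", g(108,207,.042))
im=cv2.imread("pics/w1.png"); cv2.imwrite("pics/w1c.png",cv2.resize(im[150:235,240:310],None,fx=7,fy=7,interpolation=cv2.INTER_CUBIC))
E
```

```text
fill top corners [array([ 0.453 , -0.0809,  0.032 ]), array([ 0.4599, -0.1225,  0.032 ]), array([ 0.3943, -0.1356,  0.032 ]), array([ 0.387, -0.092,  0.032])]
fin top [array([ 0.41  , -0.1037,  0.077 ]), array([ 0.412 , -0.1159,  0.077 ]), array([ 0.4345, -0.1007,  0.077 ]), array([ 0.4363, -0.1119,  0.077 ])]
rails L [ 0.381  -0.0858  0.017 ] [ 0.6097 -0.0516  0.017 ]  R [ 0.391  -0.1453  0.017 ] [ 0.6188 -0.1082  0.017 ]
lip front [ 0.3782 -0.0857  0.017 ] [ 0.3883 -0.1458  0.017 ]
old top [ 0.5307 -0.0931  0.046 ] new [0.4463 0.114  0.042 ]
```

View pics/w1c.png

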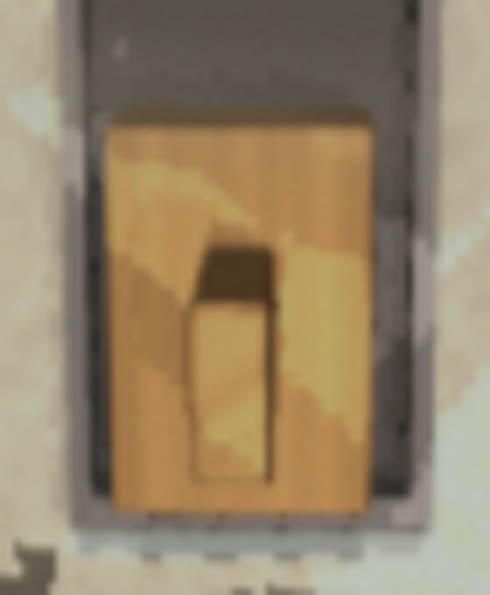

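The crop (x7 from (240,150)) shows the filler's top face from (107,125) to (370,512) and its fin top from (190,300) to (268,482). That makes it the long block.

```bash
python3 - <<'E'
from h import *
c=cal("w1"); g=lambda u,v,z:p2w(c,u/7+240-.45,v/7+150-.45,z).round(4)
q=[g(u,v,.032) for u,v in((107,125),(370,125),(370,512),(112,512))]; print(q,np.mean(q,0))
f=[g(u,v,.077) for u,v in((188,300),(268,300),(190,482),(268,482))]; print("fin",np.mean(f,0),np.ptp(f,0))
print("rails in",g(85,10,.017),g(93,495,.017),g(415,10,.017),g(412,495,.017),"lip outer",g(78,527,.017),g(430,525,.017))
# height check of fin: top camera triangulation
c0=cal("top0"); t=(np.array([688,395])/4.2+[170,135]); print(tri([(c,229/7+240-.45,391/7+150-.45),(c0,*t)]))
E
```

```text
[array([ 0.4532, -0.0808,  0.032 ]), array([ 0.4601, -0.1227,  0.032 ]), array([ 0.3956, -0.1338,  0.032 ]), array([ 0.3884, -0.0908,  0.032 ])] [ 0.424325 -0.107025  0.032   ]
fin [ 0.4244   -0.106975  0.077   ] [0.029  0.0157 0.    ]
rails in [ 0.4692 -0.0734  0.017 ] [ 0.3859 -0.0864  0.017 ] [ 0.4782 -0.1275  0.017 ] [ 0.3952 -0.1417  0.017 ] lip outer [ 0.3796 -0.0847  0.017 ] [ 0.3903 -0.1458  0.017 ]
[ 0.41761374 -0.10688852  0.05090926]
```

```bash
python3 - <<'E'
from h import *
print(togo([.4244,-.107,.12],99.1))
E
```

```text
[array([-0.0205, -0.0105,  0.137 ]), 'tilt', array([-0.68, -0.42,  0.  ]), 'tool z turn', np.float64(0.14), 'yaw', np.float64(-80.8)]
```

Emit:
apply_moves([
  [[0,0,0,-0.68,-0.42,0,-0.2],[-0.01,-0.005,0.04,0,0,0,-0.2],[-0.01,-0.005,0.04,0,0,0,-0.2],[0,0,0.04,0,0,0,-0.2],[0,0,0.015,0,0,0,-0.2],[0,0,0,0,0,0,-0.2]],
])

```text
time: 2.8
eef_pos: [0.4334, -0.115, 0.1325]
tcp_rot: [0.997, 0.08, 0.011, 0.009]
contact_force: [0.3, 0.4, 0.4]
opening: 0.599
```

```bash
python3 - <<'E'
from h import *
print(ctrl.get_state()["opening"],togo([.4244,-.107,.041],99.1))
E
```

```text
0.5988947864858637 [array([-0.0095, -0.0111,  0.0911]), 'tilt', array([ 1.11, -1.17,  0.  ]), 'tool z turn', np.float64(0.08), 'yaw', np.float64(-80.8)]
```

Emit:
apply_moves([
  [[-0.0095,-0.0111,0.03,1.1,-1.2,0,-0.2],[0,0,0.01,0,0,0,-0.2],[0,0,0,0,0,0,-0.2],[0,0,0,0,0,0,-0.2]],
])

```text
time: 3.2
eef_pos: [0.4301, -0.11, 0.1004]
tcp_rot: [0.997, 0.08, 0.007, 0.005]
contact_force: [-0.5, 0.1, 0.2]
opening: 0.601
```

```bash
python3 - <<'E'
from h import *
print(ctrl.get_state()["eef_pos"],togo([.4244,-.107,.041],99.1))
E
```

```text
[ 0.43013349 -0.10999011  0.10038048] [array([-0.0059, -0.0045,  0.0593]), 'tilt', array([ 0.63, -0.71,  0.  ]), 'tool z turn', np.float64(0.08), 'yaw', np.float64(-80.8)]
```

Emit:
apply_moves([
  [[-0.006,-0.005,0.03,0.6,-0.7,0,-0.2],[0,0,0.015,0,0,0,-0.2],[0,0,0,0,0,0,-0.2]],
])

```text
time: 3.5
eef_pos: [0.4302, -0.1098, 0.0614]
tcp_rot: [0.997, 0.08, 0.007, 0.004]
contact_force: [-0.4, -0.6, -0.4]
opening: 0.599
```

```bash
python3 - <<'E'
from h import *
print(ctrl.get_state()["eef_pos"],togo([.4244,-.107,.041],99.1))
E
```

```text
[ 0.43019259 -0.10976304  0.06141886] [array([-0.0055, -0.0039,  0.0203]), 'tilt', array([ 0.57, -0.71,  0.  ]), 'tool z turn', np.float64(0.08), 'yaw', np.float64(-80.8)]
```

Emit:
apply_moves([
  [[-0.006,-0.004,0,0.5,-0.7,0,-0.2],[-0.003,-0.002,0,0.2,-0.3,0,-0.2],[0,0,0,0,0,0,-0.2]],
])

```text
time: 3.8
eef_pos: [0.4225, -0.1065, 0.0655]
tcp_rot: [0.997, 0.08, -0.0, 0.001]
contact_force: [0.1, -0.3, 0.7]
opening: 0.603
```

```bash
python3 - <<'E'
from h import *
s=ctrl.get_state();print(s["eef_pos"],s["qpos"],togo([.4244,-.107,.041],99.1))
E
```

```text
[ 0.42253766 -0.106526    0.06548496] [-4.79817068e-01 -3.32909256e-02  2.26633344e+00 -1.76201974e-03
  9.08833457e-01  9.31625704e-01] [array([0.0018, 0.0007, 0.0245]), 'tilt', array([ 0.05,  0.06, -0.  ]), 'tool z turn', np.float64(0.09), 'yaw', np.float64(-80.8)]
```

Emit:
apply_moves([
  [[0,0,0.012,0,0,0,-0.2],[0,0,0.012,0,0,0,-0.2],[0,0,0,0,0,0,-0.2],[0,0,0,0,0,0,-0.2]],
])

```text
time: 4.2
eef_pos: [0.4233, -0.107, 0.0407]
tcp_rot: [0.997, 0.08, 0.001, 0.001]
contact_force: [-1.0, 0.1, 0.1]
opening: 0.602
```

```bash
python3 - <<'E'
from h import *
print(togo([.4244,-.107,.041],99.1))
E
```

```text
[array([ 0.0011,  0.0002, -0.0003]), 'tilt', array([ 0.15, -0.07,  0.  ]), 'tool z turn', np.float64(0.09), 'yaw', np.float64(-80.8)]
```

Emit:
apply_moves([
  [[0,0,0,0,0,0,1],[0,0,0,0,0,0,1],[0,0,0,0,0,0,1],[0,0,0,0,0,0,1],[0,0,0,0,0,0,1],[0,0,-0.01,0,0,0,1],[0,0,-0.02,0,0,0,1],[0,0,-0.02,0,0,0,1],[0,0,-0.03,0,0,0,1],[0,0,-0.03,0,0,0,1],[0,0,0,0,0,0,1]],
], force=40)

```text
time: 5.3
eef_pos: [0.4222, -0.1061, 0.1565]
tcp_rot: [0.997, 0.08, -0.0, 0.001]
contact_force: [0.8, -0.6, -1.4]
opening: 0.134
```

```bash
python3 - <<'E'
from h import *
c,im=snap("wrist","w2"); s=ctrl.get_state();print(s["opening"],s["contact_force"],togo([.575,.27,.18],90))
im0=cv2.imread("pics/w1.png")
cv2.imwrite("pics/w2b.png",np.hstack([cv2.resize(im[:,100:460],None,fx=1.1,fy=1.1)]))
E
```

```text
0.13724791870640307 [-0.03568029  0.06269618 -2.04347985] [array([ 0.2119, -0.3461, -0.0261]), 'tilt', array([-0.06,  0.2 ,  0.  ]), 'tool z turn', np.float64(9.19), 'yaw', np.float64(-80.8)]
```

View pics/w2b.png

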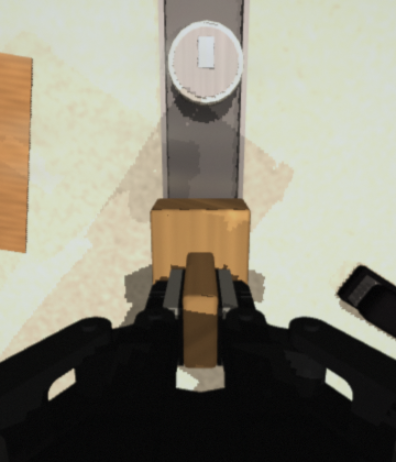

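Lifted and held, with an opening of 0.137 (about 12 mm). Next I'll go over the long tray.

Emit:
apply_moves([
  [[0.0,0.0,-0.03,0,0,0,1],[0.0151,-0.0388,-0.01,0,0,0,1],[0.0151,-0.0388,-0.01,0,0,0,1],[0.0151,-0.0388,-0.01,0,0,0,1],[0.0151,-0.0388,-0.01,0,0,0,1],[0.0151,-0.0388,-0.01,0,0,0,1],[0.0151,-0.0388,-0.01,0,0,0,1],[0.0151,-0.0388,0,0,0,0,1],[0.0151,-0.0388,0,0,0,0,1],[0,0,0,0,0,7.4,1],[0,0,0,0,0,7.4,1],[0,0,0,0,0,7.4,1]],
])

```text
time: 6.55
eef_pos: [0.4854, 0.2336, 0.2278]
tcp_rot: [0.992, -0.122, -0.016, 0.002]
contact_force: [0.5, 0.4, -0.8]
opening: 0.134
```

Emit:
apply_moves([
  [[0,0,0,0,0,0,1],[0,0,0,0,0,0,1]],
])

```text
time: 6.75
eef_pos: [0.4837, 0.2335, 0.2241]
tcp_rot: [0.993, -0.121, -0.019, 0.003]
contact_force: [-0.7, -1.1, -1.0]
opening: 0.136
```

```bash
python3 - <<'E'
from h import *
c,im=snap("wrist","w3"); s=ctrl.get_state();print(s["opening"],s["eef_pos"],togo([.575,.27,.18],77))
p=w2p(c,[.575,.27,.018]);print(p)
cv2.imwrite("pics/w3b.png",cv2.resize(im,None,fx=1.42,fy=1.42,interpolation=cv2.INTER_CUBIC))
E
```

```text
0.13054912732253415 [0.48356551 0.23339136 0.22399608] [array([ 0.0816, -0.0579,  0.0403]), 'tilt', array([ 0.59,  2.18, -0.  ]), 'tool z turn', np.float64(-0.86), 'yaw', np.float64(-103.9)]
[222.34131448  96.00216374]
```

View pics/w3b.png

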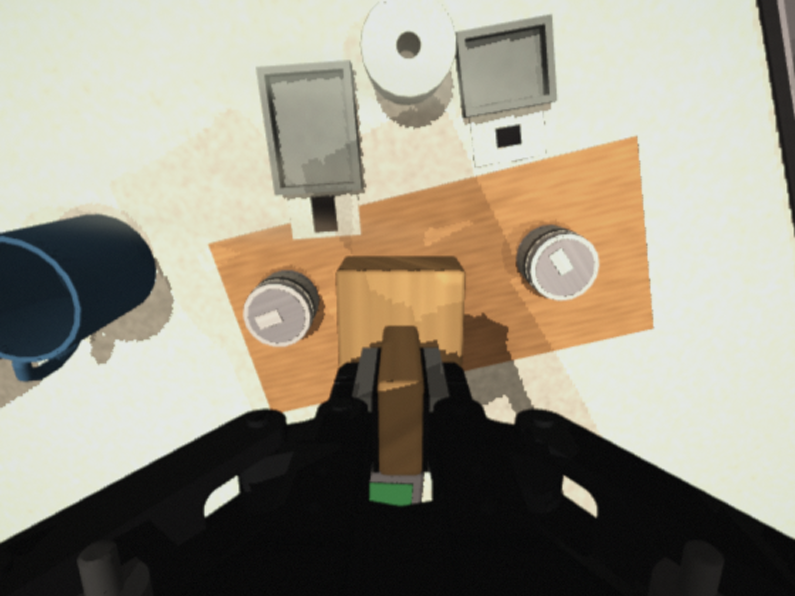

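The wrist view (x1.42) shows the long tray's rim corners at about (258,68), (354,61), (362,193) and (275,194). Its card is at (325,214), and the new tins are at (278,313) and (564,266).

```bash
python3 - <<'E'
from h import *
c=cal("w3"); g=lambda u,v,z,k=1.42:p2w(c,u/k-.15,v/k-.15,z).round(4)
q=np.array([g(u,v,.018) for u,v in((258,68),(354,61),(362,193),(275,194))]);print(q,q.mean(0))
d=[q[0]-q[3],q[1]-q[2]];print([np.linalg.norm(x) for x in d],[np.degrees(np.arctan2(x[1],x[0])) for x in d],[(np.linalg.norm(x),np.degrees(np.arctan2(x[1],x[0]))-90) for x in (q[0]-q[1],q[3]-q[2])])
c0=cal("top0"); q=np.array([p2w(c0,u/4.2+170-.4,v/4.2+135-.4,.018) for u,v in((157,125),(238,140),(215,252),(132,237))]);print(q.round(4),q.mean(0))
im=cv2.imread("pics/w3.png"); cv2.imwrite("pics/w3c.png",cv2.resize(im[35:145,175:265],None,fx=5.4,fy=5.4,interpolation=cv2.INTER_CUBIC))
E
```

```text
[[0.6265 0.2953 0.018 ]
 [0.6153 0.2309 0.018 ]
 [0.5294 0.2486 0.018 ]
 [0.5439 0.3107 0.018 ]] [0.578775 0.271375 0.018   ]
[np.float64(0.08402333009349237), np.float64(0.08770461789438454)] [np.float64(-10.561010691196376), np.float64(-11.643043717941579)] [(np.float64(0.06536665816760102), np.float64(-9.865806943084351)), (np.float64(0.06377036929483787), np.float64(-13.142771979962333))]
[[0.6261 0.2949 0.018 ]
 [0.6153 0.2327 0.018 ]
 [0.5275 0.2465 0.018 ]
 [0.538  0.3096 0.018 ]] [0.57675275 0.27092319 0.018     ]
```

View pics/w3c.png

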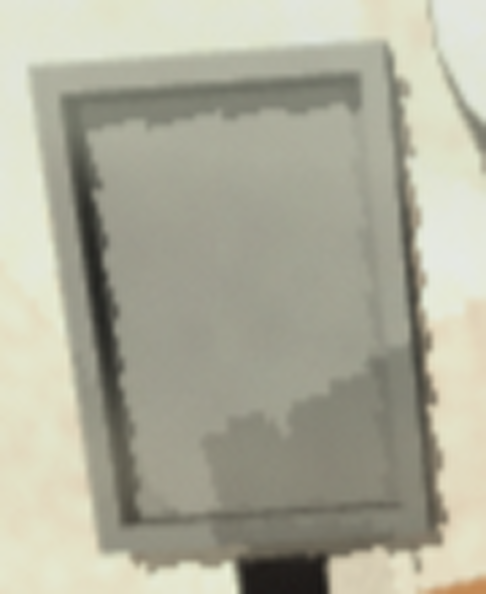

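```bash
python3 - <<'E'
from h import *
c=cal("w3"); g=lambda u,v,z:p2w(c,u/5.4+175-.4,v/5.4+35-.4,z)
q=np.array([g(u,v,.018) for u,v in((30,66),(387,42),(429,542),(102,552))]);print(q.round(4),q.mean(0))
for a,b in((3,0),(2,1),(1,0),(2,3)): x=q[b]-q[a];print(np.linalg.norm(x).round(4),np.degrees(np.arctan2(x[1],x[0])).round(2))
q=np.array([g(u,v,.018) for u,v in((63,97),(361,76),(397,505),(122,524))]);print(q.round(4),q.mean(0))
ctr=np.array([.578,.2712]);yaw=-10.8
print(togo([*ctr,.12],90+yaw))
E
```

```text
[[0.6276 0.2963 0.018 ]
 [0.6163 0.2335 0.018 ]
 [0.5303 0.2492 0.018 ]
 [0.5436 0.3109 0.018 ]] [0.5794457  0.27245995 0.018     ]
0.0853 -9.82
0.0874 -10.34
0.0638 79.81
0.0631 77.88
[[0.6214 0.2922 0.018 ]
 [0.6121 0.2395 0.018 ]
 [0.5385 0.2533 0.018 ]
 [0.5477 0.3055 0.018 ]] [0.57992165 0.27262608 0.018     ]
[array([ 0.0865, -0.0604,  0.1002]), 'tilt', array([ 0.59,  2.18, -0.  ]), 'tool z turn', np.float64(-3.06), 'yaw', np.float64(-103.9)]
```

Emit:
apply_moves([
  [[0.029,-0.02,0.02,0.6,2.2,-3.5,1],[0.029,-0.02,0.02,0,0,0,1],[0.029,-0.02,0.02,0,0,0,1],[0,0,0.02,0,0,0,1],[0,0,0,0,0,0,1],[0,0,0,0,0,0,1]],
])

```text
time: 7.4
eef_pos: [0.5837, 0.2749, 0.1393]
tcp_rot: [0.996, -0.085, 0.001, -0.001]
contact_force: [1.1, -0.5, -0.6]
opening: 0.133
```

```bash
python3 - <<'E'
from h import *
print(togo([.5786,.2727,.0435],79.7))
E
```

```text
[array([-0.0048,  0.0032,  0.0958]), 'tilt', array([-0.08, -0.09,  0.  ]), 'tool z turn', np.float64(0.54), 'yaw', np.float64(-99.8)]
```

Emit:
apply_moves([
  [[0,0,0.025,0,0,0.5,1],[0,0,0.025,0,0,0,1],[-0.005,0.0032,0.0,0,0,0,1],[0,0,0,0,0,0,1],[0,0,0,0,0,0,1]],
])

```text
time: 7.9
eef_pos: [0.5803, 0.2726, 0.0972]
tcp_rot: [0.996, -0.089, 0.006, -0.003]
contact_force: [-0.6, -0.2, -0.9]
opening: 0.134
```

```bash
python3 - <<'E'
from h import *
print(togo([.5786,.2727,.0435],79.7))
E
```

```text
[array([-0.0023,  0.0005,  0.0537]), 'tilt', array([-0.36, -0.67,  0.  ]), 'tool z turn', np.float64(0.14), 'yaw', np.float64(-100.2)]
```

Emit:
apply_moves([
  [[0,0,0.012,-0.3,-0.6,0,1],[0,0,0.012,0,0,0,1],[-0.003,0,0.012,0,-0.2,0,1],[0,0,0,0,0,0,1],[0,0,0,0,0,0,1]],
])

```text
time: 8.4
eef_pos: [0.5793, 0.2739, 0.0623]
tcp_rot: [0.996, -0.088, 0.001, -0.002]
contact_force: [-0.0, 0.4, -1.8]
opening: 0.133
```

```bash
python3 - <<'E'
from h import *
print(togo([.5786,.2727,.0435],79.7))
E
```

```text
[array([-0.0006,  0.0013,  0.0187]), 'tilt', array([-0.2 , -0.13,  0.  ]), 'tool z turn', np.float64(0.16), 'yaw', np.float64(-100.1)]
```

Emit:
apply_moves([
  [[-0.0005,0.0012,0.008,-0.1,-0.1,0,1],[0,0,0.008,0,0,0,1],[0,0,0.003,0,0,0,1],[0,0,0,0,0,0,1],[0,0,0.002,0,0,0,1],[0,0,0,0,0,0,1]],
])

```text
time: 9.0
eef_pos: [0.5792, 0.273, 0.0423]
tcp_rot: [0.996, -0.088, -0.0, -0.001]
contact_force: [0.4, 0.6, -0.2]
opening: 0.133
```

```bash
python3 - <<'E'
from h import *
print(ctrl.get_state()["contact_force"],togo([.5786,.2727,.0417],79.7))
E
```

```text
[ 0.35952311  0.57091264 -0.20750273] [array([-0.0005,  0.0004,  0.0006]), 'tilt', array([-0.06,  0.01,  0.  ]), 'tool z turn', np.float64(0.18), 'yaw', np.float64(-100.1)]
```

Emit:
apply_moves([
  [[0,0,0,0,0,0,0.4],[0,0,0,0,0,0,0.4],[0,0,0,0,0,0,0.4],[0,0,-0.01,0,0,0,0.4],[0,0,-0.03,0,0,0,0.4],[0,0,-0.04,0,0,0,0.4],[0,0,-0.04,0,0,0,0.4],[-0.03,0,-0.04,0,0,0,0.4],[-0.03,0,-0.04,0,0,0,0.4],[-0.03,0,0,0,0,0,0.4],[0,0,0,0,0,0,0.4],[0,0,0,0,0,0,0.4]],
])

```text
time: 10.2
eef_pos: [0.4904, 0.2889, 0.2556]
tcp_rot: [0.996, -0.089, 0.003, -0.003]
contact_force: [0.8, -0.3, 0.4]
opening: 0.302
```

```bash
python3 - <<'E'
from h import *
c,im=snap("wrist","w4"); s=ctrl.get_state();print(s["opening"],s["eef_pos"])
cv2.imwrite("pics/w4b.png",cv2.resize(im[:330],None,fx=1.42,fy=1.42,interpolation=cv2.INTER_CUBIC))
E
```

```text
0.30110906210250826 [0.49030583 0.28881516 0.25496536]
```

View pics/w4b.png

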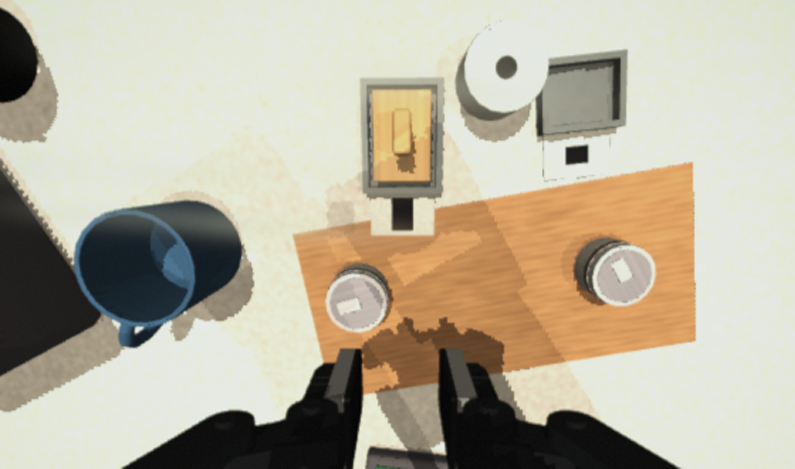

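The long block lies flat in its tray at (402,135). The new tins are at (358,302) and (622,272). Next I'll push the old tin forward with shut fingers.

Emit:
apply_moves([
  [[0.0185,0.0441,0,0,0,0,1],[0.0185,0.0441,0,0,0,0,1],[0.0185,0.0441,0,0,0,0,1],[0.0185,0.0441,0,0,0,0,1],[0.0185,0.0441,0,0,0,0,1],[0.0185,0.0441,0,0,0,0,1],[0.0185,0.0441,0,0,0,0,1],[0.0185,0.0441,0,0,0,0,1],[0,0,0,0,0,-6.4,1],[0,0,0,0,0,-6.4,1],[0,0,0,0,0,-6.4,1],[0,0,0,0,0,0,1]],
])

```text
time: 11.45
eef_pos: [0.5795, -0.1071, 0.2401]
tcp_rot: [0.997, 0.08, -0.006, -0.004]
contact_force: [-0.6, 0.7, -0.3]
opening: 0.002
```

```bash
python3 - <<'E'
from h import *
c,im=snap("wrist","w5"); s=ctrl.get_state();print(s["opening"],s["eef_pos"],togo([.5732,-.0847,.1],99.1))
for L in (0,.142,.27): print(L,w2p(c,[.3905+.9874*L,-.114+.158*L,.03]))
cv2.imwrite("pics/w5b.png",cv2.resize(im[:420,150:420],None,fx=1.42,fy=1.42,interpolation=cv2.INTER_CUBIC))
E
```

```text
0.001649625828772495 [ 0.57935527 -0.10702051  0.23993633] [array([-0.001 , -0.0217,  0.1402]), 'tilt', array([-0.54,  0.64,  0.  ]), 'tool z turn', np.float64(-0.02), 'yaw', np.float64(-80.9)]
0 [264.29996565 325.41442374]
0.142 [262.78103262 217.90676084]
0.27 [261.10781333  99.47896182]
```

View pics/w5b.png

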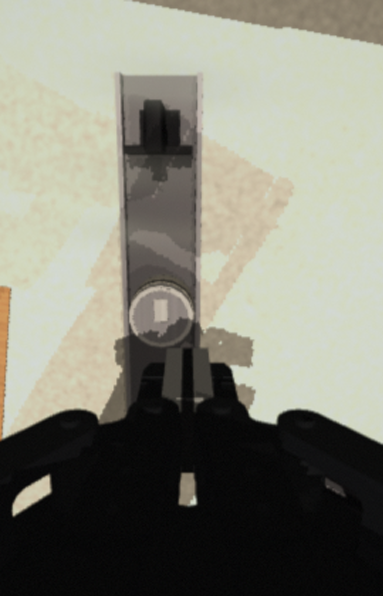

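The tin's top is at (162,315) in the crop, the pusher face at row 150, and the rails at columns 120 and 200.

```bash
python3 - <<'E'
from h import *
c=cal("w5"); g=lambda u,v,z:p2w(c,u/1.42+150-.15,v/1.42-.15,z).round(4)
print("tin",g(162,315,.046),"face top",g(125,148,.038),g(193,148,.038),"fin top",g(141,100,.074),g(165,100,.074),g(152,126,.074))
for v in (75,200,300):
  pass
print("back ends inner rails",g(122,76,.017),g(198,76,.017)," at tin",g(126,250,.017),g(196,250,.017))
E
```

```text
tin [ 0.5319 -0.0937  0.046 ] face top [ 0.6487 -0.0494  0.038 ] [ 0.6565 -0.0971  0.038 ] fin top [ 0.6783 -0.0607  0.074 ] [ 0.6807 -0.0754  0.074 ] [ 0.6644 -0.0695  0.074 ]
back ends inner rails [ 0.6979 -0.0382  0.017 ] [ 0.7067 -0.0925  0.017 ]  at tin [ 0.5716 -0.0569  0.017 ] [ 0.5807 -0.1122  0.017 ]
```

Emit:
apply_moves([
  [[0,-0.0225,0,-0.5,0.6,0,1],[0,0,0.03,0,0,0,1],[0,0,0.03,0,0,0,1],[0,0,0.03,0,0,0,1],[0,0,0.03,0,0,0,1],[0,0,0,0,0,0,1],[0,0,0,0,0,0,1]],
])

```text
time: 12.2
eef_pos: [0.5779, -0.085, 0.1161]
tcp_rot: [0.997, 0.071, 0.0, -0.0]
contact_force: [0.3, 0.3, 1.1]
opening: 0.003
```

```bash
python3 - <<'E'
from h import *
print(togo([.5782,-.0846,.013],98.9))
E
```

```text
[array([ 0.0004, -0.0004,  0.1031]), 'tilt', array([-0.01, -0.01,  0.  ]), 'tool z turn', np.float64(-0.78), 'yaw', np.float64(-81.9)]
```

Emit:
apply_moves([
  [[0,0,0.03,0,0,-0.8,1],[0,0,0.03,0,0,0,1],[0,0,0.02,0,0,0,1],[0,0,0.01,0,0,0,1],[0,0,0.006,0,0,0,1],[0,0,0,0,0,0,1],[0,0,0,0,0,0,1]],
])

```text
time: 12.9
eef_pos: [0.5889, -0.0884, 0.0309]
tcp_rot: [0.997, 0.076, 0.011, 0.004]
contact_force: [0.2, 0.5, 0.1]
opening: 0.001
```

```bash
python3 - <<'E'
from h import *
print(togo([.5782,-.0846,.013],98.9),"to L=.065",togo([.3905+.065*.988,-.114+.065*.1547,.013]))
E
```

```text
[array([-0.0103, -0.0056,  0.0177]), 'tilt', array([ 0.59, -1.17,  0.  ]), 'tool z turn', np.float64(-0.21), 'yaw', np.float64(-81.3)] to L=.065 [array([-0.1353, -0.0051,  0.0151]), 'tilt', array([ 0.59, -1.17,  0.  ])]
```

Emit:
apply_moves([
  [[-0.008,-0.0056,0,0.6,-1.2,0,1],[0,0,0,0,0,0,1],[0,0,0.008,0,0,0,1],[0,0,0.007,0,0,0,1],[0,0,0,0,0,0,1]],
])

```text
time: 13.4
eef_pos: [0.5815, -0.0843, 0.0182]
tcp_rot: [0.997, 0.076, 0.002, 0.001]
contact_force: [0.0, 0.5, -0.1]
opening: 0.006
```

```bash
python3 - <<'E'
from h import *
print(togo([.5782,-.0846,.013],98.9),"to L=.065",togo([.3905+.065*.988,-.114+.065*.1547,.013]))
E
```

```text
[array([-0.0033, -0.0002,  0.0052]), 'tilt', array([ 0.1 , -0.18,  0.  ]), 'tool z turn', np.float64(-0.2), 'yaw', np.float64(-81.3)] to L=.065 [array([-0.1283,  0.0003,  0.0048]), 'tilt', array([ 0.1 , -0.18,  0.  ])]
```

Emit:
apply_moves([
  [[0,0,0.003,0,0,0,1],[-0.012,0,0,0,0,0,1],[-0.012,0,0,0,0,0,1],[-0.012,0,0,0,0,0,1],[-0.012,0,0,0,0,0,1],[-0.012,0,0,0,0,0,1],[-0.012,0,0,0,0,0,1],[-0.012,0,0,0,0,0,1],[0,0,0,0,0,0,1]],
])

```text
time: 14.3
eef_pos: [0.4891, -0.0976, 0.0141]
tcp_rot: [0.997, 0.075, 0.001, 0.0]
contact_force: [-0.5, 0.7, 0.2]
opening: -0.004
```

```bash
python3 - <<'E'
from h import *
print("to L=.065",togo([.3905+.065*.988,-.114+.065*.1547,.014],98.9))
E
```

```text
to L=.065 [array([-0.0349,  0.0011,  0.    ]), 'tilt', array([ 0.07, -0.13,  0.  ]), 'tool z turn', np.float64(-0.27), 'yaw', np.float64(-81.4)]
```

Emit:
apply_moves([
  [[-0.01,0,0,0,0,0,1],[-0.01,0,0,0,0,0,1],[-0.008,0,0,0,0,0,1],[-0.005,0,0,0,0,0,1],[0,0,0,0,0,0,1]],
])

```text
time: 14.8
eef_pos: [0.4539, -0.1033, 0.0146]
tcp_rot: [0.997, 0.075, 0.002, 0.001]
contact_force: [-0.4, -0.4, -0.3]
opening: 0.001
```

```bash
python3 - <<'E'
from h import *
print("to L=.062",togo([.3905+.062*.988,-.114+.062*.1547,.014],98.9))
E
```

```text
to L=.062 [array([-0.0023,  0.0008,  0.0006]), 'tilt', array([ 0.13, -0.23,  0.  ]), 'tool z turn', np.float64(-0.3), 'yaw', np.float64(-81.4)]
```

Small steps now until the lip pushes back.

Emit:
apply_moves([
  [[-0.002,0,0,0,0,0,1],[-0.002,0,0,0,0,0,1],[0,0,0,0,0,0,1]],
])

```text
time: 15.1
eef_pos: [0.4505, -0.1042, 0.015]
tcp_rot: [0.997, 0.075, 0.003, 0.001]
contact_force: [0.5, 0.7, -0.7]
opening: -0.001
```

Emit:
apply_moves([
  [[-0.002,0,0,0,0,0,1],[-0.002,0,0,0,0,0,1]],
])

```text
time: 15.3
eef_pos: [0.4503, -0.1057, 0.0165]
tcp_rot: [0.997, 0.074, 0.008, 0.003]
contact_force: [5.5, 1.5, 0.3]
opening: -0.003
```

Emit:
apply_moves([
  [[0.006,0,0,0,0,0,1],[0,0,-0.04,0,0,0,1],[0,0,-0.04,0,0,0,1],[0,0,-0.04,0,0,0,0],[0,0,-0.04,0,0,0,-1],[0,0,-0.04,0,0,0,-1],[0.006,-0.04,0,0,0,0,-1],[0.006,-0.04,0,0,0,0,-1],[0.006,-0.04,0,0,0,0,-1],[0,0,0,0,0,0,-1],[0,0,0,0,0,0,-1]],
])

```text
time: 16.4
eef_pos: [0.4476, 0.0222, 0.2201]
tcp_rot: [0.997, 0.074, -0.008, -0.001]
contact_force: [0.2, 0.6, -0.2]
opening: 1.0
```

```bash
python3 - <<'E'
from h import *
c,im=snap("wrist","w6"); s=ctrl.get_state();print(s["opening"],s["eef_pos"],togo([.4463,.114,.12],99))
c4=cal("w4"); g=lambda u,v,z:p2w(c4,u/1.42-.15,v/1.42-.15,z).round(4); print(g(358,302,.042),g(622,272,.042))
print(w2p(c,[.446,.114,.042]),w2p(c,[.455,.329,.042]),w2p(c,[.415,-.11,.046]))
cv2.imwrite("pics/w6b.png",cv2.resize(im,None,fx=1.42,fy=1.42,interpolation=cv2.INTER_CUBIC))
E
```

```text
0.9965021076659006 [0.44752574 0.02194332 0.21985916] [array([ 0.0138, -0.0908,  0.1   ]), 'tilt', array([-0.23,  0.87,  0.  ]), 'tool z turn', np.float64(-0.55), 'yaw', np.float64(-81.6)]
[0.4609 0.3296 0.042 ] [0.4486 0.1199 0.042 ]
[190.31228474 171.80486267] [-33.25065648 129.44530546] [403.59672041 233.83981551]
```

View pics/w6b.png

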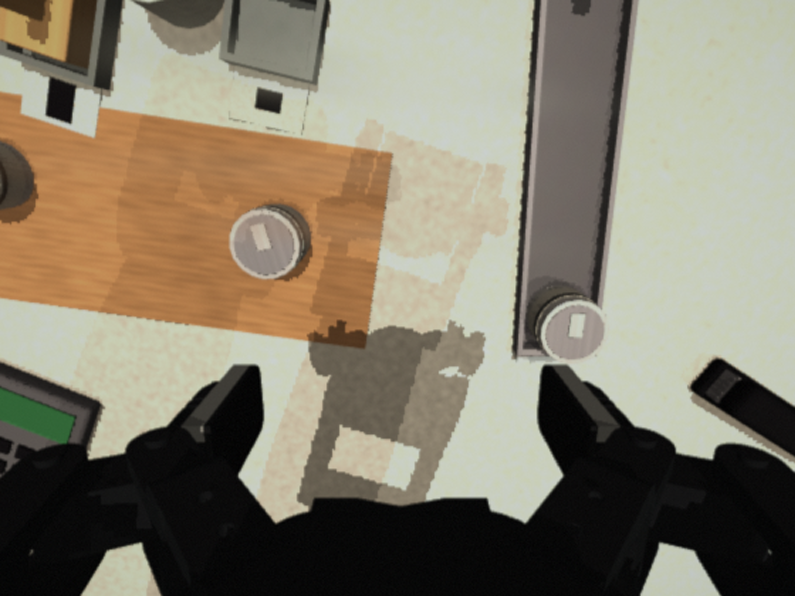

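The old tin is at the lip at (570,327), about where predicted. The near new tin's top is at (267,243).

```bash
python3 - <<'E'
from h import *
def top(tag,u,v):  # refine ellipse of tin top near scaled guess via bright rim contour
    return cal(tag),u/1.42-.15,v/1.42-.15
o=[top("w1",105,208),top("w6",267,243),top("w4",622,272),top("w3",564,266)]
for a in o: print(p2w(*a,.042).round(4))
print(tri(o).round(4),tri([o[1],o[2]]).round(4))
E
```

```text
[0.4453 0.1165 0.042 ]
[0.4465 0.1164 0.042 ]
[0.4486 0.1199 0.042 ]
[0.4465 0.1188 0.042 ]
[0.4458 0.1179 0.0385] [0.4462 0.1176 0.0369]
```

Emit:
apply_moves([
  [[0.005,-0.032,0,0,0.9,-0.3,-1],[0.005,-0.032,0,0,0,0,-1],[0.004,-0.032,0,0,0,0,-1],[0,0,0.03,0,0,0,-1],[0,0,0.03,0,0,0,-1],[0,0,0.03,0,0,0,-1],[0,0,0,0,0,0,-1],[0,0,0,0,0,0,-1]],
])

```text
time: 17.25
eef_pos: [0.4483, 0.1138, 0.1266]
tcp_rot: [0.998, 0.069, -0.003, -0.0]
contact_force: [1.0, -0.5, 0.4]
opening: 0.999
```

```bash
python3 - <<'E'
from h import *
c,im=snap("wrist","w7");print(togo([.4465,.118,.014],98.9), w2p(c,[.4465,.118,.042])*1.42)
E
```

```text
[array([-0.0003, -0.0043,  0.1125]), 'tilt', array([-0.03,  0.35,  0.  ]), 'tool z turn', np.float64(-0.94), 'yaw', np.float64(-82.0)] [391.25604701 303.23851747]
```

Emit:
apply_moves([
  [[0,-0.0043,0.02,0,0.3,-0.9,-1],[0,0,0.02,0,0,0,-1],[0,0,0.02,0,0,0,-1],[0,0,0,0,0,0,-1],[0,0,0,0,0,0,-1]],
])

```text
time: 17.8
eef_pos: [0.4555, 0.1162, 0.0748]
tcp_rot: [0.997, 0.076, 0.008, 0.0]
contact_force: [-0.1, 0.3, 0.1]
opening: 1.004
```

```bash
python3 - <<'E'
from h import *
c,im=snap("wrist","w8");print(togo([.4465,.118,.014],98.9), w2p(c,[.4465,.118,.042])*1.42)
cv2.imwrite("pics/w8b.png",cv2.resize(im[100:],None,fx=1.2,fy=1.2))
E
```

```text
[array([-0.0096, -0.0032,  0.0608]), 'tilt', array([ 0.11, -0.91,  0.  ]), 'tool z turn', np.float64(-0.22), 'yaw', np.float64(-81.3)] [392.14026846 359.10789864]
```

View pics/w8b.png

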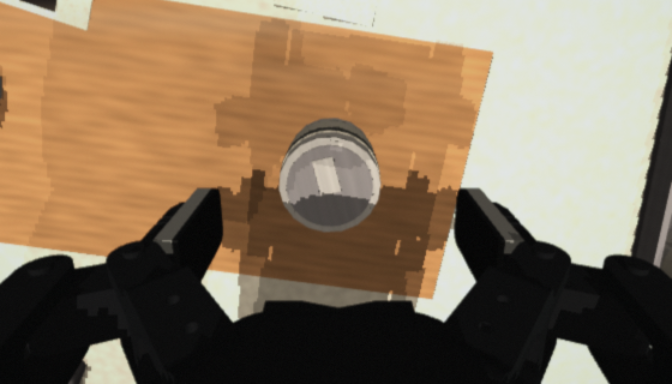

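The tin's top centre is at (330,182), within about 1 px of prediction. Descending.

Emit:
apply_moves([
  [[-0.0096,-0.0032,0,0,-0.9,0,-1],[0,0,0,0,0,0,-1],[-0.001,0,0.015,0,0,0,-1],[-0.001,0,0.015,0,0,0,-1],[-0.001,0,0.015,0,0,0,-1],[0,0,0,0,0,0,-1],[0,0,0,0,0,0,-1]],
])

```text
time: 18.55
eef_pos: [0.447, 0.1181, 0.0365]
tcp_rot: [0.997, 0.076, 0.007, 0.001]
contact_force: [0.3, 0.4, 0.8]
opening: 0.997
```

```bash
python3 - <<'E'
from h import *
print(togo([.4465,.118,.014],98.9))
E
```

```text
[array([-0.0008, -0.0001,  0.0225]), 'tilt', array([ 0.21, -0.75,  0.  ]), 'tool z turn', np.float64(-0.18), 'yaw', np.float64(-81.3)]
```

Emit:
apply_moves([
  [[0,0,0,0.2,-0.8,0,-1],[0,0,0.012,0,0,0,-1],[0,0,0.011,0,0,0,-1],[0,0,0,0,0,0,-1],[0,0,0,0,0,0,-1]],
])

```text
time: 19.05
eef_pos: [0.4491, 0.1182, 0.0141]
tcp_rot: [0.997, 0.076, 0.001, 0.0]
contact_force: [0.4, -0.1, 0.1]
opening: 0.998
```

```bash
python3 - <<'E'
from h import *
print(togo([.4465,.118,.014],98.9))
E
```

```text
[array([-0.0026, -0.0002,  0.0001]), 'tilt', array([ 0.03, -0.14,  0.  ]), 'tool z turn', np.float64(-0.17), 'yaw', np.float64(-81.3)]
```

Emit:
apply_moves([
  [[-0.0026,0,0,0,0,0,-1],[0,0,0,0,0,0,1],[0,0,0,0,0,0,1],[0,0,0,0,0,0,1],[0,0,0,0,0,0,1],[0,0,0,0,0,0,1],[0,0,0,0,0,0,1]],
], force=30)

```text
time: 19.75
eef_pos: [0.4463, 0.1179, 0.0144]
tcp_rot: [0.997, 0.076, 0.001, 0.0]
contact_force: [0.2, 0.7, -1.7]
opening: 0.574
```

```bash
python3 - <<'E'
from h import *
s=ctrl.get_state();print(s["opening"],s["eef_pos"],togo([.4465,.118,.014],98.9))
E
```

```text
0.5739817282087336 [0.44630228 0.11785156 0.0144291 ] [array([ 0.0002, -0.0001,  0.0004]), 'tilt', array([ 0.03, -0.16,  0.  ]), 'tool z turn', np.float64(-0.16), 'yaw', np.float64(-81.3)]
```

Emit:
apply_moves([
  [[0,0,-0.01,0,0,0,1],[0,0,-0.03,0,0,0,1],[0,0,-0.03,0,0,0,1],[0,0,-0.02,0,0,0,1],[-0.002,0.036,0,0,0,0,1],[-0.002,0.036,0,0,0,0,1],[-0.002,0.036,0,0,0,0,1],[-0.002,0.036,0,0,0,0,1],[-0.002,0.036,0,0,0,0,1],[-0.002,0.036,0,0,0,0,1],[0,0,0,0,0,0,1],[0,0,0,0,0,0,1]],
])

```text
time: 20.95
eef_pos: [0.4689, -0.1052, 0.1167]
tcp_rot: [0.997, 0.078, 0.005, 0.002]
contact_force: [1.5, 0.5, -1.1]
opening: 0.577
```

```bash
python3 - <<'E'
from h import *
s=ctrl.get_state();print(s["opening"],s["contact_force"],s["eef_pos"],togo([.4695,-.1014,.0185],98.9))
E
```

```text
0.5770732982813627 [ 1.451304    0.52191628 -1.11095397] [ 0.46894316 -0.10523469  0.11665916] [array([ 0.0002, -0.0042,  0.0981]), 'tilt', array([ 0.28, -0.58,  0.  ]), 'tool z turn', np.float64(0.05), 'yaw', np.float64(-81.0)]
```

Emit:
apply_moves([
  [[0,-0.0042,0,0.3,-0.6,0,1],[-0.001,0,0.02,0,0,0,1],[-0.001,0,0.02,0,0,0,1],[0,0,0.015,0,0,0,1],[0,0,0,0,0,0,1],[0,0,0,0,0,0,1]],
])

```text
time: 21.55
eef_pos: [0.4663, -0.0941, 0.0619]
tcp_rot: [0.997, 0.082, -0.001, -0.001]
contact_force: [-0.2, -0.7, -0.4]
opening: 0.571
```

```bash
python3 - <<'E'
from h import *
print(togo([.4695,-.1014,.0185],98.9))
E
```

```text
[array([0.002 , 0.0078, 0.0434]), 'tilt', array([-0.12,  0.07,  0.  ]), 'tool z turn', np.float64(0.53), 'yaw', np.float64(-80.6)]
```

Emit:
apply_moves([
  [[0.003,0.0078,0,-0.1,0,0.5,1],[0,0,0,0,0,0,1],[0,0,0,0,0,0,1]],
])

```text
time: 21.85
eef_pos: [0.4723, -0.1012, 0.0642]
tcp_rot: [0.997, 0.079, 0.001, 0.001]
contact_force: [-0.1, -1.2, -1.2]
opening: 0.575
```

```bash
python3 - <<'E'
from h import *
print(togo([.4695,-.1014,.0185],98.9))
c,im=snap("wrist","w9");cv2.imwrite("pics/w9b.png",cv2.resize(im[100:],None,fx=1.2,fy=1.2))
E
```

```text
[array([-0.0029, -0.0004,  0.0457]), 'tilt', array([ 0.1, -0.1,  0. ]), 'tool z turn', np.float64(0.11), 'yaw', np.float64(-81.0)]
```

View pics/w9b.png

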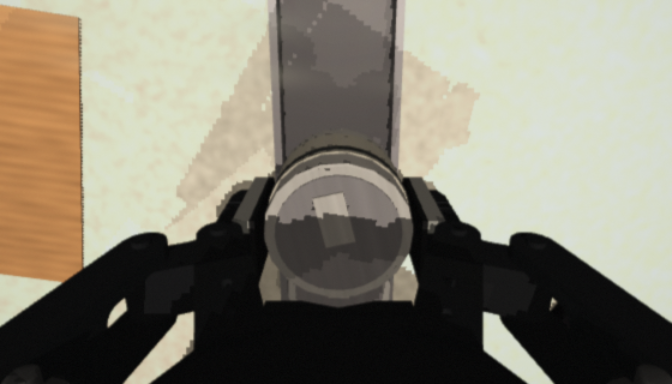

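The held tin (centre column 338) is aligned with the lane (rails at 272 and 403, centre 337). Lowering.

Emit:
apply_moves([
  [[-0.001,0,0.012,0,0,0,1],[-0.001,0,0.012,0,0,0,1],[0,0,0,0,0,0,1],[0,0,0,0,0,0,1]],
])

```text
time: 22.3
eef_pos: [0.4704, -0.1021, 0.0384]
tcp_rot: [0.997, 0.078, 0.001, 0.001]
contact_force: [-0.2, 1.9, -1.3]
opening: 0.574
```

```bash
python3 - <<'E'
from h import *
print(togo([.4695,-.1014,.0185],98.9))
E
```

```text
[array([-0.0008, -0.0008,  0.0199]), 'tilt', array([ 0.12, -0.14,  0.  ]), 'tool z turn', np.float64(0.06), 'yaw', np.float64(-81.0)]
```

Emit:
apply_moves([
  [[0,-0.0008,0.007,0,0,0,1],[0,0,0.007,0,0,0,1],[0,0,0.005,0,0,0,1],[0,0,0,0,0,0,1],[0,0,0,0,0,0,1]],
])

```text
time: 22.8
eef_pos: [0.4708, -0.1016, 0.0182]
tcp_rot: [0.997, 0.078, 0.001, 0.001]
contact_force: [-0.1, 1.2, 2.9]
opening: 0.572
```

```bash
python3 - <<'E'
from h import *
print(ctrl.get_state()["contact_force"],togo([.4695,-.1014,.0185],98.9))
E
```

```text
[-0.06687595  1.16517494  2.9230231 ] [array([-0.0013, -0.0004, -0.0003]), 'tilt', array([ 0.15, -0.15,  0.  ]), 'tool z turn', np.float64(0.07), 'yaw', np.float64(-81.0)]
```

Emit:
apply_moves([
  [[0,0,0,0,0,0,-1],[0,0,0,0,0,0,-1],[0,0,0,0,0,0,-1],[0,0,0,0,0,0,-1],[0,0,-0.02,0,0,0,-1],[0,0,-0.03,0,0,0,-1],[0,0,-0.04,0,0,0,-1],[0,0,-0.04,0,0,0,-1],[0,0,-0.04,0,0,0,-1],[0,0,0,0,0,0,-1]],
])

```text
time: 23.8
eef_pos: [0.4692, -0.1006, 0.1933]
tcp_rot: [0.997, 0.078, 0.0, 0.0]
contact_force: [1.3, -0.5, -0.7]
opening: 0.998
```

Emit:
apply_moves([
  [[0.004,-0.042,0,0,0,0,-1],[0.004,-0.042,0,0,0,0,-1],[0.004,-0.042,0,0,0,0,-1],[0.004,-0.042,0,0,0,0,-1],[0.004,-0.042,0,0,0,0,-1],[0.004,-0.042,0,0,0,0,-1],[0.004,-0.042,0,0,0,0,-1],[0.004,-0.042,0,0,0,0,-1],[0,0,0,0,0,0,-1],[0,0,0,0,0,0,-1]],
])

```text
time: 24.8
eef_pos: [0.4467, 0.2474, 0.1881]
tcp_rot: [0.997, 0.076, 0.0, 0.002]
contact_force: [-0.3, -0.2, -0.6]
opening: 0.998
```

```bash
python3 - <<'E'
from h import *
c,im=snap("wrist","w10");ct,imt=snap("top","t10");print(ctrl.get_state()["eef_pos"],togo([.46,.3296,.12],98.9),w2p(c,[.46,.3296,.042]))
a=cv2.resize(im[:330],None,fx=1.2,fy=1.2); b=cv2.resize(imt[135:265,150:360],None,fx=2,fy=2)
o=np.zeros((a.shape[0]+40,800,3),np.uint8); 
cv2.imwrite("pics/w10b.png",a)
E
```

```text
[0.44703051 0.24631317 0.18832277] [array([ 0.0252, -0.0807,  0.0681]), 'tilt', array([ 0.19, -0.05,  0.  ]), 'tool z turn', np.float64(-0.34), 'yaw', np.float64(-81.4)] [191.67070928 165.57325672]
```

View pics/w10b.png

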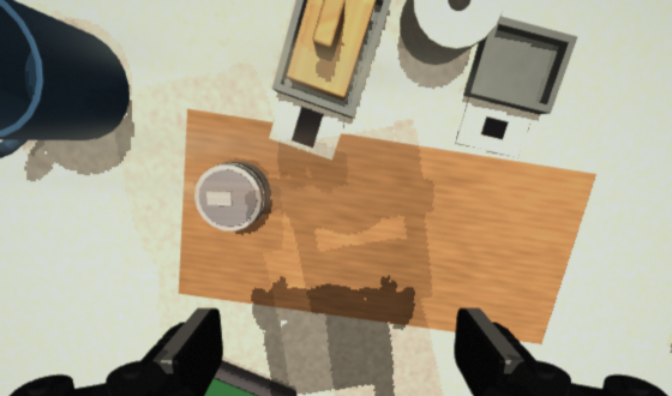

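The far tin's top is at (229,197), matching prediction, so it hasn't been disturbed.

```bash
python3 - <<'E'
from h import *
a=(cal("w10"),229/1.2-.1,197/1.2-.1);b=(cal("w4"),358/1.42-.15,302/1.42-.15);d=(cal("w3"),278/1.42-.15,313/1.42-.15)
for x in(a,b,d):print(p2w(*x,.042).round(4))
print(tri([a,b,d]))
E
```

```text
[0.4612 0.3305 0.042 ]
[0.4609 0.3296 0.042 ]
[0.462  0.3295 0.042 ]
[0.46117758 0.3300279  0.04132458]
```

Emit:
apply_moves([
  [[0.01,-0.04,0,0,0,0,-1],[0.01,-0.04,0,0,0,0,-1],[0,0,0.03,0,0,0,-1],[0,0,0.03,0,0,0,-1],[0,0,0.02,0,0,0,-1],[0,0,0,0,0,0,-1],[0,0,0,0,0,0,-1]],
])

```text
time: 25.6
eef_pos: [0.4611, 0.3217, 0.1067]
tcp_rot: [0.998, 0.066, 0.003, 0.002]
contact_force: [0.1, -0.1, 1.1]
opening: 0.998
```

```bash
python3 - <<'E'
from h import *
c,im=snap("wrist","w11");print(togo([.461,.33,.014],98.9),w2p(c,[.461,.33,.042]))
E
```

```text
[array([ 0.0007, -0.0087,  0.0927]), 'tilt', array([ 0.24, -0.27,  0.  ]), 'tool z turn', np.float64(-1.29), 'yaw', np.float64(-82.4)] [268.84577434 219.99777501]
```

Emit:
apply_moves([
  [[0,-0.0087,0,0.2,-0.3,-1.3,-1],[0,0,0.015,0,0,0,-1],[0,0,0.015,0,0,0,-1],[0,0,0.015,0,0,0,-1],[0,0,0,0,0,0,-1],[0,0,0,0,0,0,-1]],
])

```text
time: 26.25
eef_pos: [0.4621, 0.3312, 0.0613]
tcp_rot: [0.997, 0.078, 0.002, -0.001]
contact_force: [-0.0, -0.1, 0.5]
opening: 0.999
```

```bash
python3 - <<'E'
from h import *
print(togo([.461,.33,.014],98.9))
E
```

```text
[array([-0.0015,  0.0011,  0.0473]), 'tilt', array([-0.07, -0.27,  0.  ]), 'tool z turn', np.float64(0.05), 'yaw', np.float64(-81.1)]
```

Emit:
apply_moves([
  [[-0.001,0.0011,0.01,0,-0.2,0,-1],[0,0,0.012,0,0,0,-1],[0,0,0.012,0,0,0,-1],[0,0,0.01,0,0,0,-1],[0,0,0,0,0,0,-1],[0,0,0,0,0,0,-1]],
])

```text
time: 26.85
eef_pos: [0.461, 0.3298, 0.0129]
tcp_rot: [0.997, 0.078, 0.0, -0.0]
contact_force: [0.1, 0.5, 1.0]
opening: 1.0
```

```bash
python3 - <<'E'
from h import *
print(togo([.461,.33,.014],98.9))
E
```

```text
[array([ 0.0001, -0.0002, -0.0011]), 'tilt', array([-0.05, -0.01,  0.  ]), 'tool z turn', np.float64(0.05), 'yaw', np.float64(-81.0)]
```

Emit:
apply_moves([
  [[0,0,-0.0015,0,0,0,1],[0,0,0,0,0,0,1],[0,0,0,0,0,0,1],[0,0,0,0,0,0,1],[0,0,0,0,0,0,1],[0,0,0,0,0,0,1]],
], force=30)

```text
time: 27.45
eef_pos: [0.462, 0.3304, 0.0163]
tcp_rot: [0.997, 0.078, 0.001, -0.001]
contact_force: [-0.2, 0.2, -0.9]
opening: 0.579
```

Emit:
apply_moves([
  [[0,0,-0.01,0,0,0,1],[0,0,-0.03,0,0,0,1],[0,0,-0.03,0,0,0,1],[0,0,-0.03,0,0,0,1],[0,0.04,0,0,0,0,1],[0,0.04,0,0,0,0,1],[0,0.04,0,0,0,0,1],[0,0.04,0,0,0,0,1],[0,0.04,0,0,0,0,1],[0,0.04,0,0,0,0,1],[0,0.04,0,0,0,0,1],[0,0,0,0,0,0,1]],
])

```text
time: 28.65
eef_pos: [0.5088, 0.0449, 0.1291]
tcp_rot: [0.997, 0.081, 0.007, -0.0]
contact_force: [-0.3, -0.4, -0.7]
opening: 0.573
```

```bash
python3 - <<'E'
from h import *
print(togo([.5259,-.0926,.10],98.9))
E
```

```text
[array([-0.0057,  0.1384,  0.0291]), 'tilt', array([ 0.04, -0.8 ,  0.  ]), 'tool z turn', np.float64(0.39), 'yaw', np.float64(-80.7)]
```

Emit:
apply_moves([
  [[-0.001,0.035,0,0,-0.8,0.4,1],[-0.001,0.035,0,0,0,0,1],[-0.001,0.035,0,0,0,0,1],[-0.001,0.033,0,0,0,0,1],[0,0,0,0,0,0,1],[0,0,0,0,0,0,1]],
])

```text
time: 29.25
eef_pos: [0.527, -0.0943, 0.1324]
tcp_rot: [0.997, 0.077, 0.001, -0.0]
contact_force: [0.4, 0.1, -0.8]
opening: 0.572
```

```bash
python3 - <<'E'
from h import *
print(togo([.5259,-.0926,.07],98.9))
E
```

```text
[array([-0.001 , -0.0018,  0.0624]), 'tilt', array([-0.04, -0.16,  0.  ]), 'tool z turn', np.float64(-0.04), 'yaw', np.float64(-81.1)]
```

Emit:
apply_moves([
  [[0,-0.0015,0.02,0,0,0,1],[0,0,0.02,0,0,0,1],[0,0,0.02,0,0,0,1],[0,0,0,0,0,0,1],[0,0,0,0,0,0,1]],
])

```text
time: 29.75
eef_pos: [0.5276, -0.086, 0.0732]
tcp_rot: [0.997, 0.08, 0.003, -0.001]
contact_force: [0.2, -0.7, -1.4]
opening: 0.571
```

```bash
python3 - <<'E'
from h import *
print(togo([.5259,-.0926,.0203],98.9))
E
```

```text
[array([-0.003 ,  0.0063,  0.0529]), 'tilt', array([-0.07, -0.31,  0.  ]), 'tool z turn', np.float64(0.33), 'yaw', np.float64(-80.8)]
```

Emit:
apply_moves([
  [[-0.003,0.0063,0,0,-0.3,0.3,1],[0,0,0,0,0,0,1],[0,0,0.012,0,0,0,1],[0,0,0.012,0,0,0,1],[0,0,0,0,0,0,1],[0,0,0,0,0,0,1]],
])

```text
time: 30.35
eef_pos: [0.5276, -0.0928, 0.0508]
tcp_rot: [0.997, 0.078, 0.002, 0.001]
contact_force: [0.4, 0.4, -1.3]
opening: 0.577
```

```bash
python3 - <<'E'
from h import *
print(togo([.5259,-.0926,.0203],98.9))
E
```

```text
[array([-0.0018, -0.0005,  0.0305]), 'tilt', array([ 0.08, -0.28,  0.  ]), 'tool z turn', np.float64(0.08), 'yaw', np.float64(-81.0)]
```

Emit:
apply_moves([
  [[0,-0.0004,0.01,0,-0.2,0,1],[0,0,0.008,0,0,0,1],[0,0,0.007,0,0,0,1],[0,0,0.004,0,0,0,1],[0,0,0,0,0,0,1],[0,0,0,0,0,0,1]],
])

```text
time: 30.95
eef_pos: [0.5281, -0.0926, 0.0195]
tcp_rot: [0.997, 0.078, 0.001, 0.001]
contact_force: [-1.1, 0.6, 0.6]
opening: 0.573
```

```bash
python3 - <<'E'
from h import *
print(ctrl.get_state()["contact_force"],togo([.5259,-.0926,.0203],98.9))
E
```

```text
[-1.06254301  0.62748534  0.63387516] [array([-0.0021, -0.0004, -0.0008]), 'tilt', array([ 0.08, -0.06,  0.  ]), 'tool z turn', np.float64(0.07), 'yaw', np.float64(-81.0)]
```

Emit:
apply_moves([
  [[0,0,0,0,0,0,-1],[0,0,0,0,0,0,-1],[0,0,0,0,0,0,-1],[0,0,0,0,0,0,-1],[0,0,-0.02,0,0,0,-1],[0,0,-0.03,0,0,0,-1],[0,0,-0.04,0,0,0,-1],[0,0,-0.04,0,0,0,-0.3],[0,0,-0.03,0,0,0,-0.3],[0,0,0,0,0,0,-0.3]],
])

```text
time: 31.95
eef_pos: [0.527, -0.0922, 0.1847]
tcp_rot: [0.997, 0.078, -0.0, 0.0]
contact_force: [0.1, 0.6, 0.6]
opening: 0.654
```

```bash
python3 - <<'E'
from h import *
c,im=snap("wrist","w12");print(togo([.6691,-.0704,.045],98.9))
cv2.imwrite("pics/w12b.png",cv2.resize(im[:,120:440],None,fx=1.42,fy=1.42,interpolation=cv2.INTER_CUBIC))
E
```

```text
[array([0.1453, 0.0014, 0.1369]), 'tilt', array([-0.07,  0.2 ,  0.  ]), 'tool z turn', np.float64(0.06), 'yaw', np.float64(-81.0)]
```

View pics/w12b.png

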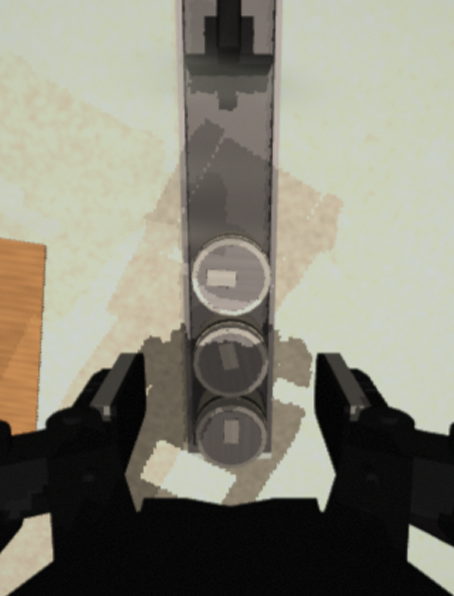

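Three tins stand upright in the lane at (232,430), (231,357) and (231,274), with the pusher behind them (face at row 62, fin at column 229). Next, the pusher.

Emit:
apply_moves([
  [[0.036,0,0,0,0,0,-0.3],[0.036,0,0,0,0,0,-0.3],[0.036,0,0,0,0,0,-0.3],[0.036,0,0,0,0,0,-0.3],[0,0,0.03,0,0,0,-0.3],[0,0,0.03,0,0,0,-0.3],[0,0,0,0,0,0,-0.3],[0,0,0,0,0,0,-0.3]],
])

```text
time: 32.8
eef_pos: [0.6646, -0.066, 0.1035]
tcp_rot: [0.997, 0.078, -0.012, -0.004]
contact_force: [0.3, -0.7, 0.5]
opening: 0.648
```

```bash
python3 - <<'E'
from h import *
print(togo([.6691,-.0704,.046],98.9))
E
```

```text
[array([0.0051, 0.0056, 0.0573]), 'tilt', array([-0.57,  1.35,  0.  ]), 'tool z turn', np.float64(0.0), 'yaw', np.float64(-81.1)]
```

Emit:
apply_moves([
  [[0.005,0.0056,0,-0.5,1.3,0,-0.3],[0,0,0,0,0,0,-0.3],[0,0,0.015,0,0,0,-0.3],[0,0,0.015,0,0,0,-0.3],[0,0,0,0,0,0,-0.3],[0,0,0,0,0,0,-0.3]],
])

```text
time: 33.4
eef_pos: [0.672, -0.0721, 0.0749]
tcp_rot: [0.997, 0.077, 0.003, 0.001]
contact_force: [0.1, 0.3, 0.6]
opening: 0.65
```

```bash
python3 - <<'E'
from h import *
print(togo([.6691,-.0704,.046],98.9))
E
```

```text
[array([-0.0028, -0.0022,  0.0289]), 'tilt', array([ 0.1 , -0.34,  0.  ]), 'tool z turn', np.float64(-0.04), 'yaw', np.float64(-81.1)]
```

Emit:
apply_moves([
  [[-0.0028,-0.0022,0.01,0.1,-0.3,0,-0.3],[0,0,0.012,0,0,0,-0.3],[0,0,0.006,0,0,0,-0.3],[0,0,0,0,0,0,-0.3]],
])

```text
time: 33.8
eef_pos: [0.6686, -0.07, 0.0443]
tcp_rot: [0.997, 0.077, -0.0, -0.0]
contact_force: [0.1, -0.7, 0.5]
opening: 0.651
```

Emit:
apply_moves([
  [[0,0,0,0,0,0,1],[0,0,0,0,0,0,1],[0,0,0,0,0,0,1],[0,0,0,0,0,0,1],[0,0,0,0,0,0,1],[0,0,0,0,0,0,1]],
], force=30)

```text
time: 34.4
eef_pos: [0.6686, -0.0693, 0.0444]
tcp_rot: [0.997, 0.078, -0.0, -0.0]
contact_force: [0.1, 0.9, -0.8]
opening: 0.137
```

```bash
python3 - <<'E'
from h import *
s=ctrl.get_state();print(s["opening"],s["contact_force"],togo([.6691,-.0704,.046],98.9))
E
```

```text
0.13740787666597412 [ 0.08912519  0.86422313 -0.77429818] [array([ 0.0003,  0.0012, -0.0016]), 'tilt', array([-0.04,  0.  ,  0.  ]), 'tool z turn', np.float64(0.04), 'yaw', np.float64(-81.1)]
```

Emit:
apply_moves([
  [[-0.01,0,0,0,0,0,1],[-0.01,0,0,0,0,0,1],[-0.01,0,0,0,0,0,1],[-0.01,0,0,0,0,0,1],[-0.01,0,0,0,0,0,1],[-0.01,0,0,0,0,0,1],[-0.01,0,0,0,0,0,1],[-0.01,0,0,0,0,0,1]],
])

```text
time: 35.2
eef_pos: [0.5845, -0.0826, 0.0444]
tcp_rot: [0.997, 0.078, 0.002, -0.0]
contact_force: [2.5, 1.6, -3.2]
opening: 0.137
```

```bash
python3 - <<'E'
from h import *
s=ctrl.get_state();print(s["opening"],s["contact_force"],togo([.3905+.166*.988,-.114+.166*.1547,.0444],98.9))
E
```

```text
0.136874430390109 [ 2.53177493  1.55549791 -3.23852993] [array([-0.0305,  0.001 , -0.0002]), 'tilt', array([ 0.02, -0.27,  0.  ]), 'tool z turn', np.float64(0.02), 'yaw', np.float64(-81.1)]
```

Emit:
apply_moves([
  [[-0.006,0,0,0,0,0,1],[-0.006,0,0,0,0,0,1],[-0.005,0,0,0,0,0,1],[-0.005,0,0,0,0,0,1],[-0.003,0,0,0,0,0,1]],
])

```text
time: 35.7
eef_pos: [0.5577, -0.0869, 0.0444]
tcp_rot: [0.997, 0.077, 0.004, 0.0]
contact_force: [10.6, 3.4, -9.3]
opening: 0.132
```

```bash
python3 - <<'E'
from h import *
s=ctrl.get_state();print(s["opening"],s["contact_force"],togo([.3905+.166*.988,-.114+.166*.1547,.0444],98.9))
E
```

```text
0.13227516884757864 [10.57278755  3.44282605 -9.29814148] [array([-0.0034,  0.0009, -0.    ]), 'tilt', array([ 0.04, -0.43,  0.  ]), 'tool z turn', np.float64(-0.03), 'yaw', np.float64(-81.1)]
```

Emit:
apply_moves([
  [[-0.002,0,0,0,0,0,1],[-0.002,0,0,0,0,0,1]],
])

```text
time: 35.9
eef_pos: [0.5578, -0.0869, 0.0445]
tcp_rot: [0.997, 0.076, 0.01, 0.0]
contact_force: [11.2, 2.7, -8.7]
opening: 0.138
```

Emit:
apply_moves([
  [[-0.002,0,0,0,0,0,1],[-0.002,0,0,0,0,0,1]],
])

```text
time: 36.1
eef_pos: [0.5579, -0.0869, 0.0446]
tcp_rot: [0.997, 0.076, 0.017, 0.0]
contact_force: [10.8, 4.0, -8.2]
opening: 0.133
```

Emit:
apply_moves([
  [[0,0,0,0,0,0,0.3],[0,0,0,0,0,0,0.3],[0,0,0,0,0,0,0.3],[0,0,-0.02,0,0,0,0.3],[0,0,-0.04,0,-1,0,0.3],[0,0,-0.04,0,-1,0,0.3],[-0.01,0,-0.03,0,0,0,0.3],[-0.03,0,0,0,0,0,0.3],[0,0,0,0,0,0,0.3]],
])

```text
time: 37.0
eef_pos: [0.5117, -0.0945, 0.1805]
tcp_rot: [0.997, 0.075, -0.007, 0.002]
contact_force: [-0.4, 0.1, -0.8]
opening: 0.351
```

```bash
python3 - <<'E'
from h import *
c,im=snap("wrist","w13");s=ctrl.get_state();print(s["eef_pos"],s["contact_force"],togo([.558,-.087,.046],98.9))
ct,it=snap("top","t13");cs,is_=snap("scene","s13")
a=cv2.resize(im[60:360,180:380],None,fx=1.9,fy=1.9,interpolation=cv2.INTER_CUBIC)
b=cv2.resize(is_[180:260,170:290],None,fx=3.4,fy=3.4,interpolation=cv2.INTER_CUBIC)
d=cv2.resize(it[140:250,150:360],None,fx=1.94,fy=1.94,interpolation=cv2.INTER_CUBIC)
b=b[:,:408];d=d[:,:408]
r=np.vstack([b,d]);H=max(len(a),len(r));pad=lambda x:np.vstack([x,np.zeros((H-len(x),x.shape[1],3),np.uint8)])
o=np.hstack([pad(a),pad(r)]);print(o.shape,b.shape,d.shape);cv2.imwrite("pics/c13.png",o)
E
```

```text
[ 0.51386413 -0.09492625  0.18165136] [0.57065405 0.37145011 0.76429181] [array([ 0.0462, -0.0018,  0.1352]), 'tilt', array([ 0.23,  0.6 , -0.  ]), 'tool z turn', np.float64(-0.28), 'yaw', np.float64(-81.4)]Traceback (most recent call last):
  File "<stdin>", line 8, in <module>
    return _nx.concatenate(arrs, 0, dtype=dtype, casting=casting)
           ~~~~~~~~~~~~~~~^^^^^^^^^^^^^^^^^^^^^^^^^^^^^^^^^^^^^^^
ValueError: all the input array dimensions except for the concatenation axis must match exactly, but along dimension 1, the array at index 0 has size 408 and the array at index 1 has size 407
```

```bash
python3 - <<'E'
from h import *
im,it,is_=[cv2.imread(f"pics/{n}.png") for n in("w13","t13","s13")]
a=cv2.resize(im[60:360,180:380],(390,585),interpolation=cv2.INTER_CUBIC)
b=cv2.resize(is_[180:260,170:290],(408,272),interpolation=cv2.INTER_CUBIC)
d=cv2.resize(it[140:250,150:360],(408,214),interpolation=cv2.INTER_CUBIC)
cv2.imwrite("pics/c13.png",np.hstack([a,np.vstack([b,d,np.zeros((99,408,3),np.uint8)])]))
E
```

```text
(no output)
```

View pics/c13.png

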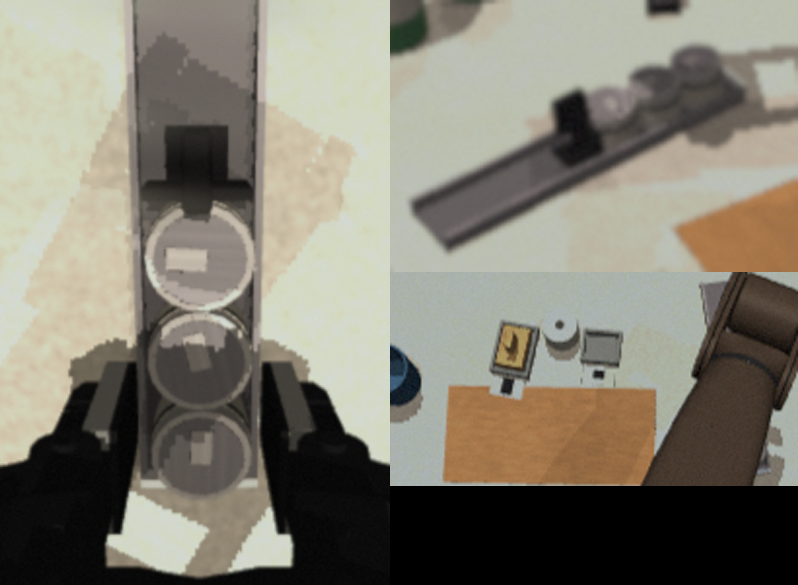

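All tins look upright, with tops at (199,257), (200,358) and (201,453). I'll check their spacing.

```bash
python3 - <<'E'
from h import *
c=cal("w13");u=np.array([.988,.1547]);o=np.array([.3905,-.114])
def L(x,y,z):
    p=p2w(c,x/1.95+180-.25,y/1.95+60-.25,z)[:2]-o; return (p@u).round(4),(p@[-u[1],u[0]]).round(4)
for n,x,y,z in(("t3",199,257,.046),("t2",200,358,.046),("t1",201,453,.046),("face",199,197,.038),("t3 rear top",199,201,.046),("t3 front",199,311,.046),("t2 rear",200,306,.046),("t2 front",200,407,.046),("t1 rear",201,405,.046),("t1 front",201,497,.046),("lipinner",149,478,.017),("lip outer",145,487,.017)):print(n,L(x,y,z))
im=cv2.imread("pics/w13.png");cv2.imwrite("pics/c14.png",cv2.resize(im[145:320,240:325],None,fx=3.4,fy=3.4,interpolation=cv2.INTER_LANCZOS4))
E
```

```text
t3 (np.float64(0.1254), np.float64(-0.0001))
t2 (np.float64(0.0768), np.float64(-0.0004))
t1 (np.float64(0.0266), np.float64(-0.0008))
face (np.float64(0.1511), np.float64(-0.0002))
t3 rear top (np.float64(0.1504), np.float64(-0.0002))
t3 front (np.float64(0.0999), np.float64(-0.0))
t2 rear (np.float64(0.1023), np.float64(-0.0005))
t2 front (np.float64(0.0515), np.float64(-0.0003))
t1 rear (np.float64(0.0525), np.float64(-0.0008))
t1 front (np.float64(0.0018), np.float64(-0.0007))
lipinner (np.float64(-0.006), np.float64(0.0276))
lip outer (np.float64(-0.0116), np.float64(0.03))
```

```bash
python3 - <<'E'
from h import *
u=np.array([.988,.1547]);n=np.array([-u[1],u[0]]);o=np.array([.3905,-.114])
c=cal("w6")
for nm,x,y,z in(("w6 t1",570,327,.046),("w6 lip corner outer",514,357,.017)):
    p=p2w(c,x/1.42-.15,y/1.42-.15,z)[:2]-o;print(nm,p@u,p@n)
for tag in("w1","w6","w12","w13"):
    im=cv2.cvtColor(cv2.imread(f"pics/{tag}.png"),cv2.COLOR_BGR2GRAY).astype(np.float32);c=cal(tag)
    for lat in(.026,.030,-.026):
        Ls=np.arange(-.016,.0121,.001)
        px=np.array([w2p(c,[*(o+L*u+lat*n),.017]) for L in Ls],np.float32)
        v=cv2.remap(im,px[:,0].copy(),px[:,1].copy(),cv2.INTER_LINEAR).ravel().astype(int);print(tag,lat,v)
E
```

```text
w6 t1 0.028920005902789987 0.0029750388043792075
w6 lip corner outer -0.007458943872690264 0.03451258749766951
w1 0.026 [179 180 181 182 182 178 171 158 149 135 121 115 115 113 105  91  68  55
  52  53  56  61  64  65  63  60  62  62  61]
w1 0.03 [174 175 177 178 175 169 164 163 155 140 124 113 112 111 110 110 110 109
 108 108 108 108 108 108 109 109 110 110 110]
w1 -0.026 [190 190 190 190 188 182 172 166 161 149 130 136 142 142 136 113  82  58
  53  54  60  64  64  64  65  64  62  57  49]
w6 0.026 [203 203 204 204 204 204 198 188 174 156 132 144 151 152 147 132  90  66
  57  55  52  54  68  78  77  67  65  64  62]
w6 0.03 [204 204 204 204 204 204 202 198 185 162 138 143 146 147 147 148 146 146
 146 146 145 145 146 147 147 148 147 147 147]
w6 -0.026 [203 203 203 204 203 203 202 199 197 193 183 166 158 153 151 151 151 152
 152 152 153 152 152 152 153 154 154 154 154]
w12 0.026 [204 205 205 205 204 202 196 185 168 136  94  82  82  82  79  73  62  58
  59  63  62  61  61  60  57  57  58  61  61]
w12 0.03 [204 205 205 204 204 204 204 200 186 150  99  81  79  79  80  80  79  76
  73  69  65  58  58  57  58  58  56  55  56]
w12 -0.026 [129 129 130 137 152 171 178 179 169 144 108  94 100 108 111 108 110 114
 117 118 117 115 117 119 119 119 119 119 118]
w13 0.026 [138 136 137 146 163 186 190 189 176 140  93  86  85  84  82  75  63  58
  63  67  67  66  66  64  63  62  64  65  63]
w13 0.03 [140 139 138 144 160 184 188 187 175 146 100  85  77  68  62  61  61  61
  60  60  60  60  60  60  60  60  59  59  60]
w13 -0.026 [136 136 136 147 164 179 187 187 177 151 118  94  93 103 113 117 117 119
 123 124 123 123 123 125 125 125 126 126 126]
```

Lip inner edge reads L≈0 in every view. The tins centre at about 26, 77 and 125 mm and the face at about 151 mm, so the row is closed to within 1–2 mm. I'll regrip squarely and press a little harder to be sure.

Emit:
apply_moves([
  [[0.0462,-0.002,0,0.2,0.6,0,0.2],[0,0,0,0,0,0,0.2],[0,0,0.03,0,0,0,0.2],[0,0,0.03,0,0,0,0.2],[0,0,0,0,0,0,0.2],[0,0,0,0,0,0,0.2]],
])

```text
time: 37.75
eef_pos: [0.5604, -0.0847, 0.1128]
tcp_rot: [0.997, 0.076, -0.006, -0.002]
contact_force: [0.3, -0.9, 0.6]
opening: 0.399
```

```bash
python3 - <<'E'
from h import *
print(togo([.558,-.087,.045],98.9))
E
```

```text
[array([-0.002 ,  0.0023,  0.0678]), 'tilt', array([-0.28,  0.62,  0.  ]), 'tool z turn', np.float64(-0.2), 'yaw', np.float64(-81.3)]
```

Emit:
apply_moves([
  [[-0.001,0.0023,0,-0.3,0.6,0,0.2],[0,0,0.012,0,0,0,0.2],[0,0,0.012,0,0,0,0.2],[0,0,0,0,0,0,0.2],[0,0,0,0,0,0,0.2]],
])

```text
time: 38.25
eef_pos: [0.562, -0.0883, 0.0912]
tcp_rot: [0.997, 0.076, 0.003, 0.002]
contact_force: [0.7, -0.1, 0.5]
opening: 0.403
```

```bash
python3 - <<'E'
from h import *
print(togo([.558,-.087,.045],98.9))
E
```

```text
[array([-0.004 , -0.002 ,  0.0462]), 'tilt', array([ 0.23, -0.36,  0.  ]), 'tool z turn', np.float64(-0.2), 'yaw', np.float64(-81.3)]
```

Emit:
apply_moves([
  [[-0.004,-0.002,0,0.2,-0.4,0,0.2],[0,0,0.012,0,0,0,0.2],[0,0,0.012,0,0,0,0.2],[0,0,0.012,0,0,0,0.2],[0,0,0.008,0,0,0,0.2],[0,0,0,0,0,0,0.2],[0,0,0,0,0,0,0.2]],
])

```text
time: 38.95
eef_pos: [0.5569, -0.0866, 0.0427]
tcp_rot: [0.997, 0.076, -0.001, -0.0]
contact_force: [-0.5, 0.9, 0.2]
opening: 0.403
```

```bash
python3 - <<'E'
from h import *
s=ctrl.get_state();print(s["contact_force"],togo([.558,-.087,.045],98.9))
E
```

```text
[-0.49530243  0.91689451  0.21864633] [array([ 0.0011,  0.0006, -0.0023]), 'tilt', array([-0.02,  0.14,  0.  ]), 'tool z turn', np.float64(-0.2), 'yaw', np.float64(-81.3)]
```

Emit:
apply_moves([
  [[0,0,-0.001,0,0,0,1],[0,0,0,0,0,0,1],[0,0,0,0,0,0,1],[0,0,0,0,0,0,1],[0,0,0,0,0,0,1]],
], force=50)

```text
time: 39.45
eef_pos: [0.5572, -0.0869, 0.0441]
tcp_rot: [0.997, 0.077, -0.001, 0.0]
contact_force: [1.0, 0.1, -1.6]
opening: 0.128
```

Emit:
apply_moves([
  [[-0.004,0,0,0,0,0,1],[-0.004,0,0,0,0,0,1]],
])

```text
time: 39.65
eef_pos: [0.5568, -0.0871, 0.0443]
tcp_rot: [0.997, 0.075, 0.011, 0.001]
contact_force: [17.6, 5.2, -14.7]
opening: 0.128
```

Emit:
apply_moves([
  [[-0.006,0,0,0,0,0,1]],
])

```text
time: 39.75
eef_pos: [0.5567, -0.0872, 0.0446]
tcp_rot: [0.997, 0.074, 0.02, 0.001]
contact_force: [25.0, 6.9, -19.0]
opening: 0.13
```

The row holds firm against 25 N, so it is closed up. I'll relax, release and retreat.

Emit:
apply_moves([
  [[0,0,0,0,0,0,1],[0,0,0,0,0,0,0.2],[0,0,0,0,0,0,0.2],[0,0,0,0,0,0,0.2],[0,0,-0.01,0,0,0,0.2],[0,0,-0.04,0,-1.5,0,0.2],[0,0,-0.04,0,-1,0,0.2],[0,0,-0.04,0,0,0,0.2],[-0.015,0,0,0,0,0,0.2],[-0.03,0,0,0,0,0,0.2],[0,0,0,0,0,0,0.2],[0,0,0,0,0,0,0.2]],
])

```text
time: 40.95
eef_pos: [0.5098, -0.0943, 0.1888]
tcp_rot: [0.997, 0.073, 0.002, 0.005]
contact_force: [0.5, -1.0, -0.1]
opening: 0.402
```

```bash
python3 - <<'E'
from h import *
u=np.array([.988,.1547]);n=np.array([-u[1],u[0]]);o=np.array([.3905,-.114])
print(ctrl.get_state()["eef_pos"],ctrl.get_state()["contact_force"])
snap("wrist","w14")
# rectify lane at tin-top plane (1 mm/0.25 mm px) in w13 and w14, compare
R_=[]
for t in("w13","w14"):
    c=cal(t);im=cv2.cvtColor(cv2.imread(f"pics/{t}.png"),cv2.COLOR_BGR2GRAY)
    La,Wa=np.meshgrid(np.arange(-.01,.17,.0005),np.arange(-.03,.03,.0005),indexing="ij")
    px=np.array([w2p(c,[*(o+l*u+w*n),.046]) for l,w in zip(La.ravel(),Wa.ravel())],np.float32).reshape(*La.shape,2)
    g=cv2.remap(im,px[...,0].copy(),px[...,1].copy(),cv2.INTER_LINEAR)
    h=cv2.HoughCircles(cv2.GaussianBlur(g,(5,5),1),cv2.HOUGH_GRADIENT,1,60,param1=80,param2=12,minRadius=45,maxRadius=53)
    if h is not None: print(t,sorted([(round(x[1]*.5-10,1),round(x[0]*.5-30,1),round(x[2]*.5,1)) for x in h[0]]))
E
```

```text
[ 0.50984164 -0.09433935  0.18882347] [ 0.52198927 -1.02512878 -0.0714956 ]
w13 [(np.float32(25.8), np.float32(0.8), np.float32(22.8)), (np.float32(74.2), np.float32(-0.2), np.float32(24.5)), (np.float32(124.2), np.float32(-0.2), np.float32(24.6))]
w14 [(np.float32(29.8), np.float32(-2.2), np.float32(26.2)), (np.float32(74.2), np.float32(-0.2), np.float32(24.6)), (np.float32(125.8), np.float32(-0.2), np.float32(25.6))]
```

```bash
python3 -c "
from plant import ctrl
print(ctrl.sign_off(), ctrl.get_state()['time'])"
```

```text
the job is handed in; nothing more can be done
the job is handed in; nothing more can be done
```

The job is done and handed in after about 41 s of robot time. This start had one long filler block, one old tin and two new tins.

- **Filler block:** I lifted it out of the front of the lane and set it down in the long tray. The camera showed it lying flat there.
- **Tins:** I pushed the old tin forward to the lip, then stood both new tins behind it.
- **Pusher:** I slid it up to the row. It stopped against the tins and did not move further under a 25 N press.

**Last checks:**
- **Row position:** The last clear close-up, taken just before the final press, put the tin centres at about 26, 74 and 124 mm from the lip. A closed row would be at 25, 75 and 125 mm. By eye in that view the pusher face was at about 151 mm, where 150 mm would be exact. Both agree to within 1–2 mm.
- **Upright and undisturbed:** All three tins looked upright in that same view. The roll and both trays also looked unmoved, but I made no measured check of the other counter items.

**Checks that disagreed:**
- **Pusher travel:** The gripper's travel put the pusher face at about 154 mm after the first push. I put the difference down to tool tilt or slip, and regripped squarely before the final press.
- **Front tin:** The circle fit after release put the front tin at 29.8 mm. That would overlap the second tin, so I took it as a misfit in shadow. I had used all the pictures I could view by then, so I could not look at that view myself.

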